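Pack the carton and clip the storage box shut

TASK

The tall carton fits in the storage box only lying down, and has glass inside: take it and lay it gently on its side on the counter without letting it topple, let go, then take it again from above and lay it in the box. Then tip the box's open lid past upright and let go so that its own weight swings it shut, and only after that snap the four clips fully down over the lid's edge in opposite-corner order: one clip, the one diagonally across, then the other two. Leave everything else on the counter where it is.

Things in the scene. Friction and masses are not known exactly. Their poses are not given: they have to be found in the camera images.
- box: Storage box standing on a thin rubber mat, fixed to the counter: 220 mm (its x) by 130 mm (its y), rim 70 mm above the counter, walls and floor 5 mm, open on top. Origin: centre of its underside, on the counter. Its lid is hinged on the +x end, four clips on the two long (+y and -y) sides. Its x axis points roughly to the robot's left (world +y), within 0.35 rad.
- lid_hinge (a point): Middle of the lid's hinge line, at box x = +112 mm, y = 0, z = 70 mm. The hinge line runs along the box's y.
- lid_edge (a point): Middle of the lid's free edge, half-way through its 6 mm thickness, 222 mm from the hinge line. The lid is a flat plate, 130 mm wide and 0.25 kg, with its outer face 6 mm above the rim when shut.
- lid (a joint): Angle of the lid: 0 shut flat on the rim, pi/2 upright, 2.0 the open stop. It starts leaning open beyond upright (away from the box) and falls back onto the stop. Hardly any friction, lightly damped: once it is pushed over past upright towards the box (below about 1.5) its weight swings it shut in about a second.
- carton_mid (a point): Centre of the plain cardboard carton, square section 45 x 45 mm, 150 mm long (its z axis), with a broad pale paper band, 0.15 to 0.31 kg. It starts standing on one end, so this point starts 75 mm above the counter and is 22.5 mm above what it rests on when it lies. Its x and y axes are square to its long faces. The counter beside it is clear: laid over about its middle along one of its own faces, towards the robot's left or right, it touches nothing.
- clip_a (a joint): Angle of clip_a, the clip near the box's corner at its +x, +y; the diagonally opposite one is clip_c. 0 snapped shut, flat over the lid's edge and pointing inward; pi/2 standing straight up; 2.2 leaning outward on its stop, where all start. Over-centre action: it pulls open above about 0.7 rad and snaps shut by itself below; swinging it takes up to about 3 N at its free edge.
- clip_a_hinge (a point): Middle of clip_a's hinge line, at box x = +65 mm, y = +76 mm, 84 mm above the counter; the line runs along the box's x. The clip is a plate 60 mm wide along the hinge, 48 mm from hinge to free edge and 6 mm thick, centred on the hinge line (its top is at 87 mm when shut).
- clip_b (a joint): Angle of clip_b, the clip near the box's corner at its -x, +y; the diagonally opposite one is clip_d. 0 snapped shut, flat over the lid's edge and pointing inward; pi/2 standing straight up; 2.2 leaning outward on its stop, where all start. Over-centre action: it pulls open above about 0.7 rad and snaps shut by itself below; swinging it takes up to about 3 N at its free edge.
- clip_b_hinge (a point): Middle of clip_b's hinge line, at box x = -65 mm, y = +76 mm, 84 mm above the counter; the line runs along the box's x. The clip is a plate 60 mm wide along the hinge, 48 mm from hinge to free edge and 6 mm thick, centred on the hinge line (its top is at 87 mm when shut).
- clip_c (a joint): Angle of clip_c, the clip near the box's corner at its -x, -y; the diagonally opposite one is clip_a. 0 snapped shut, flat over the lid's edge and pointing inward; pi/2 standing straight up; 2.2 leaning outward on its stop, where all start. Over-centre action: it pulls open above about 0.7 rad and snaps shut by itself below; swinging it takes up to about 3 N at its free edge.
- clip_c_hinge (a point): Middle of clip_c's hinge line, at box x = -65 mm, y = -76 mm, 84 mm above the counter; the line runs along the box's x. The clip is a plate 60 mm wide along the hinge, 48 mm from hinge to free edge and 6 mm thick, centred on the hinge line (its top is at 87 mm when shut).
- clip_d (a joint): Angle of clip_d, the clip near the box's corner at its +x, -y; the diagonally opposite one is clip_b. 0 snapped shut, flat over the lid's edge and pointing inward; pi/2 standing straight up; 2.2 leaning outward on its stop, where all start. Over-centre action: it pulls open above about 0.7 rad and snaps shut by itself below; swinging it takes up to about 3 N at its free edge.
- clip_d_hinge (a point): Middle of clip_d's hinge line, at box x = +65 mm, y = -76 mm, 84 mm above the counter; the line runs along the box's x. The clip is a plate 60 mm wide along the hinge, 48 mm from hinge to free edge and 6 mm thick, centred on the hinge line (its top is at 87 mm when shut).
- mug: Bystander: white mug, 80 mm across, 90 mm tall, handle to its local +y. Origin: centre of its underside.
- jar: Bystander: glass jar, 68 mm across, 110 mm tall. Origin: centre of its underside.
- bag_box: Bystander: large flat cardboard box 70 x 180 x 60 mm, lying. Origin: centre of its underside.
- round_tub: Bystander: round blue tub with lid, 110 mm across, 45 mm tall. Origin: centre of its underside.
- tin: Bystander: steel tin, 74 mm across, 80 mm tall. Origin: centre of its underside.
- spatula: Bystander: kitchen spatula lying flat, about 280 mm long along its x axis, handle to its -x.
- bowl: Bystander: blue bowl, 140 mm across, 60 mm tall. Origin: centre of its underside.

How it is judged:
By the outcome, as a careful person would: the job done as asked, in the order asked, and still so for the second after the job is handed in, with the robot touching nothing.
It also fails if it takes over 72 s, if anything falls off the work surface, if the arm or the gripper's body presses on something with over 40 N, if the wrist force passes 120 N, or if a joint passes its speed limit or range.

ROBOT

A 6-joint arm with a two-finger parallel gripper is mounted at the origin on the work surface. World frame = base frame: x ahead of the robot, y to its left, z up, the work surface at z = 0. Lengths are in mm, angles in rad, forces in N, time in s.
With the tool pointing down it reaches from about 350 to 775 mm from the base axis. Payload 7.3 kg.
Tool frame: the origin (TCP) lies midway between the tips of the shut fingers; the grasp point (between the pads) lies 19 mm behind it; z points along the fingers, y is the direction in which the jaws open and shut (so a half turn about z gives the same grasp; the last joint's range is limited). The gripper opens to 92 mm and grips with 3 to 60 N. Pads are 19 mm wide; open, the fingers measure 130 mm over their backs; the gripper's body (75 mm by 190 mm) begins 47 mm behind the grasp point.
Start: joints at [-1.494, 0.342, 1.524, -0, 1.275, -0.146], TCP at [116.026, -512.038, 226.741] pointing down, gripper open.
Joint ranges: [-2.53, 2.53], [-0.77, 2.02], [0.04, 2.7], [-1, 4.14], [0.28, 2.66], [-3.11, 3.11]. Speed limits (rad/s): [2.57, 2.57, 3.14, 3.14, 3.14, 3.14].

INTERFACE

Orientations are given as [roll, pitch, yaw] about the fixed x, y, z axes, in that order (R = Rz(yaw) Ry(pitch) Rx(roll)).
In Python, from plant import readout, optics, job gives the robot as it stands.
- The arm moves only by the tool drive_tool, never from a script. Its argument "series" is a list of rows, each a list of 4 numbers: the shift along the world's x, y, z in mm, then the turn about the world's z in degrees. A call has 1 to 12 rows; each row shifts and turns the commanded pose from where the row before left it; what a row does not reach is not made up. A row lasts 1/10 s, in which the tool goes at most 50 mm and 8.59 degrees, less where a joint would pass 70% of its speed; a pose out of reach is approached as far as the arm can. A call with a gripper value outside its range is refused whole. "hand" is the closure, from 0 (fully open) to 1 (shut), set as the call begins (left out, the last holds). The fingers move at their own pace and stop on an object; the grip force is fixed at half the most. Time passes only in rows, so rows that do not move let the fingers close. It gives the time, the measured TCP pose, the force and the opening at its end, in the units of the state.
- readout.get_obs(): the state, without advancing time (a new reading comes with each control period).
- optics.capture(name): name is "scene" or "top" or "wrist"; returns a dict with "image" (384x512x3 uint8, blue, green, red), "depth" (384x512 float32, mm along the optical axis (not along the pixel's ray), 0 where there is no reading), "vfov" (degrees; the focal length in pixels is half the picture's height over the tangent of half this angle, whatever the lens; pixels are square), "cx", "cy" (the principal point, pixels), "k1" (the pictures are not rectified: a ray, as slopes to the right and down, at radius r is drawn at 1 + k1 r^2 times it, then the intrinsics apply), "eye" and "rotation" of the camera in the world. Camera axes: x right, y down, z forward; pixel columns grow to the right and rows downward; lengths in mm; the calibration is good to about 2 mm. A picture is of the moment at which its call begins.
- job.close_job(): hands the job in, once; it reports no verdict.
The state is a dict: "time": time; "joint_positions": joint angles; "dq": joint speeds; "tau": joint torques, N m; "tool_pos": TCP position; "tcp_rot": TCP orientation; "contact_force": force on the tool from outside, world axes, zero at the start; "moment": the same for the moment, N m; "grip_width": finger opening in mm.
Only numpy, scipy, OpenCV 4.12 (cv2) and the standard library are available. Lean on these libraries where they do the work, as an engineer would, in place of code of your own. Each camera call takes 0.05 s, during which the arm holds its last target.

## Working session

There is one attempt and no reset: what is moved stays moved. The work goes in short steps, Python scripts to look and compute and a tool call to move; the robot and the scene stay as the last step left them, time stands still between calls to the robot, and variables do not carry over. Pictures are saved under pics/ and viewed, and the job is handed in when it is done.

Besides the shell and the picture viewer there is one more tool, called after ">>>" by a JSON object that holds its "method" and its "body". drive_tool: Moves the arm, as the interface text tells. Its arguments: {"type":"object","properties":{"series":{"type":"array"},"hand":{"type":"number"}},"required":["series"]}

```bash
ls; mkdir -p pics
cat > h.py <<'E'
import numpy as np, cv2
from plant import readout, optics, job
def cap(n,save=None):
    d=optics.capture(n)
    if save: cv2.imwrite('pics/'+save,d['image'])
    return d
def K(d):
    f=d['image'].shape[0]/2/np.tan(np.radians(d['vfov'])/2)
    return np.array([[f,0,d['cx']],[0,f,d['cy']],[0,0,1]])
def rays(d,px):
    px=np.asarray(px,float).reshape(-1,1,2)
    s=cv2.undistortPoints(px,K(d),np.array([d['k1'],0,0,0,0.])).reshape(-1,2)
    return np.c_[s,np.ones(len(s))]
def onplane(d,px,z):
    r=rays(d,px)@np.array(d['rotation']).T; e=np.array(d['eye'])
    return e+r*((z-e[2])/r[:,2])[:,None]
def cloud(d):
    h,w=d['depth'].shape; u,v=np.meshgrid(np.arange(w),np.arange(h))
    r=rays(d,np.c_[u.ravel(),v.ravel()])*d['depth'].reshape(-1,1)
    return (r@np.array(d['rotation']).T+np.array(d['eye'])).reshape(h,w,3)
def proj(d,P):
    R=np.array(d['rotation']);c=(np.asarray(P,float).reshape(-1,3)-np.array(d['eye']))@R
    s=c[:,:2]/c[:,2:];r2=(s**2).sum(1,keepdims=True);s=s*(1+d['k1']*r2)
    k=K(d);return s*k[0,0]+k[:2,2]
E
python3 - <<'E'
from h import *
for n in ['scene','top','wrist']:
    d=cap(n,n+'0.png');print(n,d['eye'],np.round(d['rotation'],3).tolist(),d['vfov'],d['k1'],(d['depth']>0).mean())
print(readout.get_obs())
E
```

```text
pics
scene [1192.38741471 -983.27473628 1406.39322223] [-2.434, -0.019, 0.6] 42.398211937802934 -0.19239156316349296 0.9954325358072916
top [ 336.07187772  -16.55961618 1568.36018184] [-2.988, -0.01, -1.55] 42.69172947577446 -0.0130499567246604 0.9962921142578125
wrist [ 179.82544455 -497.61220331  383.56012501] [2.896, 0.002, -1.349] 62.93764459427712 0.006626437249356625 0.9803822835286459
{'time': 0.15, 'joint_positions': array([-1.49399319e+00,  3.42573100e-01,  1.52477750e+00,  1.16171662e-05,
        1.27541130e+00, -1.45968453e-01]), 'dq': array([ 4.09538266e-05, -1.64586172e-03, -3.02812807e-03,  4.11418151e-04,
        4.09631856e-04, -2.35542370e-04]), 'tau': array([ 1.57818828e-03, -4.31469154e+01, -2.44352621e+01,  7.18333013e-02,
        5.37356758e-02, -8.71588804e-05]), 'tool_pos': array([ 116.00825843, -511.71566359,  226.20622169]), 'tcp_rot': array([-3.14043746e+00, -1.81059182e-04,  2.22768096e-01]), 'contact_force': array([-0.4524861 , -0.42735618, -0.09993666]), 'moment': array([-0.00193397,  0.0212676 ,  0.05229662]), 'grip_width': 91.3195280377754}
```

```bash
cat >> h.py <<'E'
from scipy.spatial.transform import Rotation as Ro
def cap(n,save=None):
    d=dict(optics.capture(n))
    d['rotation']=Ro.from_euler('xyz',d['rotation']).as_matrix()
    if save: cv2.imwrite('pics/'+save,d['image'])
    return d
E
python3 - <<'E'
from h import *
for n in ['scene','top','wrist']:
    d=cap(n,n+'1.png');c=cloud(d);np.save(n+'_c.npy',c)
    print(n,np.round(d['rotation'],2).tolist()); print(np.round(c[::96,::128],0).tolist())
E
```

```text
scene [[0.83, 0.44, -0.35], [0.56, -0.62, 0.54], [0.02, -0.65, -0.76]]
[[[-798.0, -1.0, 452.0], [-484.0, 476.0, 304.0], [-796.0, 2055.0, -457.0], [502.0, 1196.0, 311.0]], [[-498.0, -282.0, 221.0], [32.0, -45.0, 290.0], [210.0, 540.0, -5.0], [429.0, 1901.0, -753.0]], [[-495.0, -464.0, -201.0], [140.0, -225.0, -4.0], [541.0, 49.0, 5.0], [939.0, 346.0, -8.0]], [[-486.0, -711.0, -704.0], [1192.0, -983.0, 1406.0], [770.0, -290.0, 1.0], [1081.0, 450.0, -755.0]]]
top [[0.02, -0.99, 0.15], [-1.0, -0.02, -0.01], [0.01, -0.15, -0.99]]
[[[1669.0, 1327.0, -745.0], [1684.0, 677.0, -747.0], [1697.0, 27.0, -741.0], [1725.0, -630.0, -757.0]], [[987.0, 1002.0, -260.0], [903.0, 430.0, 3.0], [914.0, 5.0, 0.0], [921.0, -421.0, 9.0]], [[545.0, 731.0, 173.0], [576.0, 403.0, 28.0], [588.0, -3.0, 9.0], [598.0, -417.0, 4.0]], [[249.0, 1000.0, -402.0], [276.0, 391.0, 2.0], [284.0, -10.0, 3.0], [292.0, -413.0, -1.0]]]
wrist [[0.22, -0.95, -0.24], [-0.98, -0.21, -0.05], [-0.0, 0.24, -0.97]]
[[[236.0, -197.0, 1.0], [180.0, -498.0, 384.0], [298.0, -467.0, 1.0], [267.0, -560.0, 158.0]], [[135.0, -198.0, -0.0], [168.0, -343.0, -1.0], [201.0, -489.0, -1.0], [208.0, -569.0, 184.0]], [[18.0, -201.0, 1.0], [53.0, -357.0, 1.0], [88.0, -514.0, 1.0], [151.0, -585.0, 190.0]], [[126.0, -445.0, 315.0], [110.0, -464.0, 281.0], [-43.0, -543.0, -0.0], [127.0, -559.0, 274.0]]]
```

View pics/top0.png

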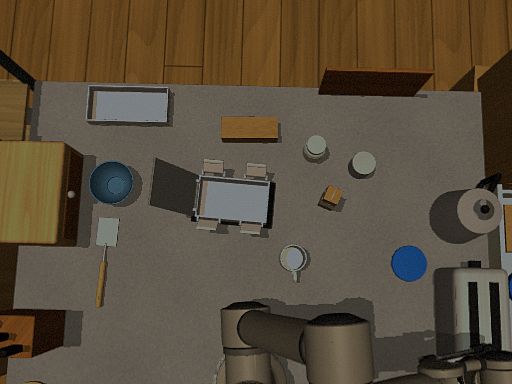

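View pics/scene0.png

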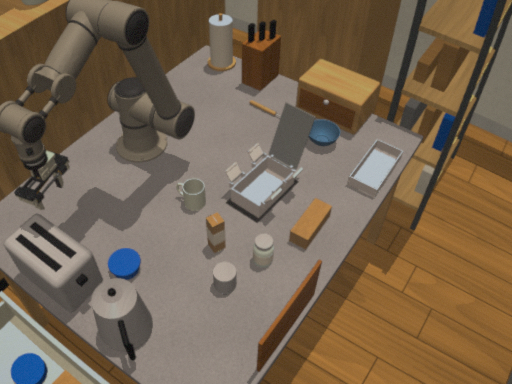

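View pics/wrist0.png

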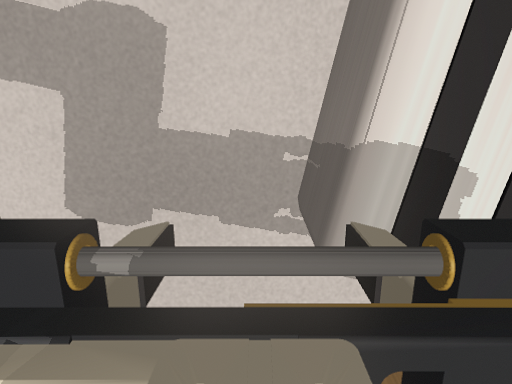

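Run:
```python
from h import *
t=np.array([116.0,-512,226.4]);y=0.2228
# tool axes: R=Rz(yaw)Rx(pi): x=(c,s), y=(s,-c)
X=np.array([np.cos(y),np.sin(y),0]);Y=np.array([np.sin(y),-np.cos(y),0])
for n in ['scene','wrist','top']:
    c=np.load(n+'_c.npy').reshape(-1,3)-t
    p=np.c_[c@X,c@Y,c[:,2]]
    m=(abs(p[:,0])<130)&(abs(p[:,1])<140)&(p[:,2]>-20)&(p[:,2]<300); p=p[m]
    for z in range(-20,300,10):
        q=p[(p[:,2]>=z)&(p[:,2]<z+10)]
        if len(q): print(n,z,len(q),np.round(np.percentile(q[:,0],[1,99])),np.round(np.percentile(q[:,1],[1,99])))
d=cap('scene')['image'][120:230,0:110]
cv2.imwrite('pics/grip.png',cv2.resize(d,(770,770//1*110//110)[:2],interpolation=2)[:600])
t=cap('top')['image'][130:260,130:380]
cv2.imwrite('pics/topz.png',cv2.resize(t,None,fx=3.2,fy=3.2,interpolation=2))
t=cap('scene')['image'][90:290,160:360]
cv2.imwrite('pics/scz.png',cv2.resize(t,None,fx=3,fy=3,interpolation=2))
```

```text
scene -10 2 [-1.  2.] [-50. -46.]
scene 0 21 [-9. 15.] [-56.  56.]
scene 10 35 [-12.  15.] [-61.  63.]
scene 20 33 [-6. 18.] [-63.  63.]
scene 30 30 [-6. 16.] [-64.  61.]
scene 40 15 [-7. 12.] [-63.  46.]
scene 50 5 [-5. 12.] [-56. -48.]
scene 60 33 [-38.  37.] [-87.  88.]
scene 70 104 [-28.  41.] [-80.  89.]
scene 80 178 [-28.  41.] [-85.  93.]
scene 90 117 [-30.  41.] [-90.  95.]
scene 100 470 [-33.  40.] [-93.  96.]
scene 110 84 [-21.  40.] [-81.  87.]
scene 120 65 [-19.  30.] [-48.  19.]
scene 130 58 [-15.  30.] [-49.  18.]
scene 140 13 [ 3. 25.] [ 8. 19.]
scene 150 29 [23. 41.] [-49.  19.]
scene 160 104 [-3. 40.] [-51.  37.]
scene 170 103 [-17.  40.] [-28.  38.]
scene 180 26 [ 2. 35.] [-13.  33.]
scene 190 67 [-19.  41.] [-29.  39.]
scene 200 57 [-23.  41.] [-24.  40.]
scene 210 97 [-19.  42.] [-29.  40.]
scene 220 54 [-13.  40.] [-18.  39.]
scene 230 67 [-12.  41.] [-24.  38.]
scene 240 77 [-14.  40.] [-16.  38.]
scene 250 55 [-10.  40.] [-5. 38.]
scene 260 24 [-18.  30.] [24. 38.]
scene 270 84 [-33.  63.] [-5. 42.]
scene 280 40 [-47.  65.] [-25.  42.]
scene 290 57 [-52.  70.] 
[... 616 characters left out ...]
0. 60.]
top 60 5 [32. 37.] [-87.  77.]
top 70 40 [23. 38.] [-88.  85.]
top 80 193 [25. 38.] [-86.  74.]
top 90 69 [25. 38.] [-93.  91.]
top 100 162 [20. 39.] [-95.  94.]
top 110 53 [23. 39.] [-95.  92.]
top 150 10 [-10.  38.] [-49.   9.]
top 160 63 [-15.  39.] [-48.  13.]
top 170 43 [-17.  39.] [-37.   9.]
top 180 2 [34. 38.] [-11.   2.]
top 190 13 [-4. 41.] [-40.   4.]
top 200 24 [-9. 41.] [-40.   5.]
top 210 32 [-7. 40.] [-40.  -3.]
top 220 23 [-5. 20.] [-39. -30.]
top 230 26 [-1. 22.] [-39. -30.]
top 240 28 [-1. 25.] [-39. -27.]
top 250 28 [ 2. 27.] [-38. -25.]
top 260 13 [10. 29.] [-38. -26.]
top 270 70 [ 6. 30.] [-40. -25.]
top 280 8 [ 6. 23.] [-37. -26.]
top 290 5 [64. 65.] [-30. -14.]
```

View pics/grip.png

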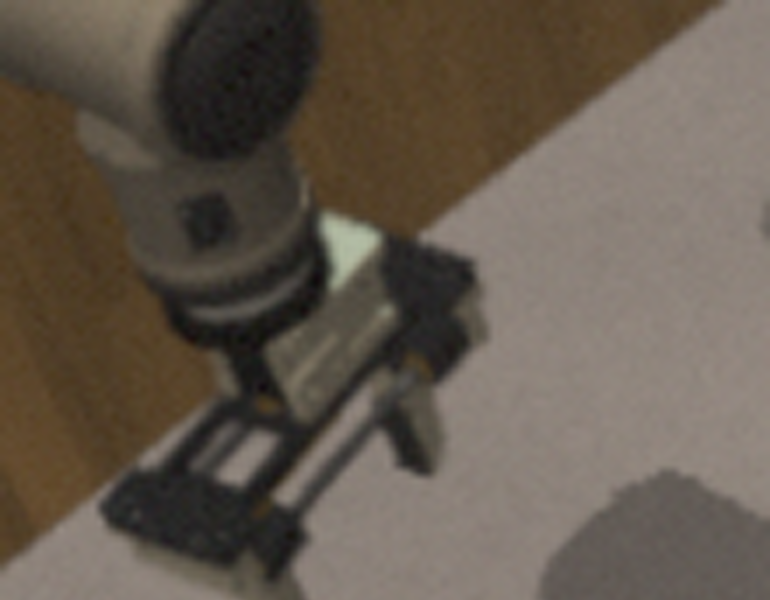

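View pics/topz.png

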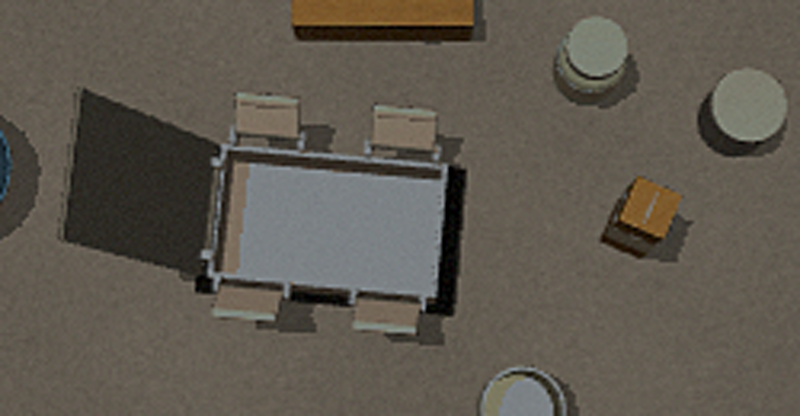

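View pics/scz.png

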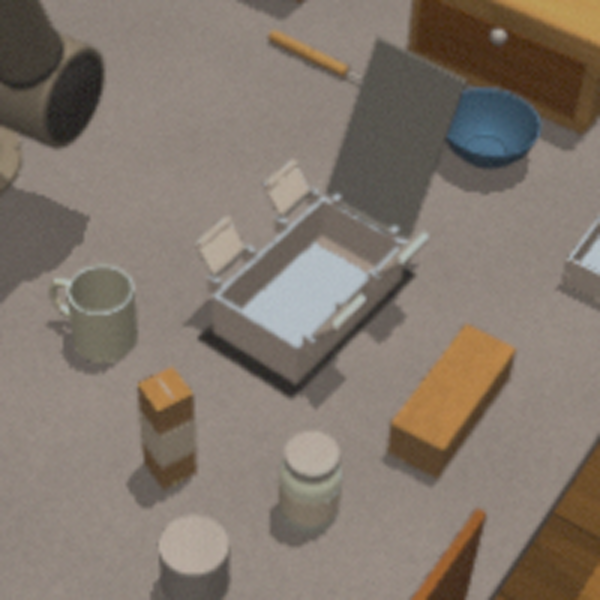

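Run:
```python
from h import *
for n in ['top','scene']:
    d=cap(n);c=cloud(d);im=d['image']
    near=(abs(c[...,0]-550)<130)&(c[...,1]<0)&(c[...,1]>-300)
    # carton top
    m=(abs(c[...,2]-150)<14)&(c[...,0]>400)&(c[...,0]<800)&(c[...,1]<-50)&(c[...,1]>-330)
    m=m.astype(np.uint8); k,l,s,ce=cv2.connectedComponentsWithStats(m)
    for i in range(1,k):
        if s[i,4]>40:
            v,u=np.where(l==i); P=onplane(d,np.c_[u,v],150)[:,:2].astype(np.float32)
            print(n,'carton',s[i,4],cv2.minAreaRect(P),P.mean(0),np.median(c[...,2][l==i]))
    m=(abs(c[...,2]-70)<7)&(c[...,0]>400)&(c[...,0]<750)&(c[...,1]<350)&(c[...,1]>-30)
    v,u=np.where(m);P=onplane(d,np.c_[u,v],70)[:,:2].astype(np.float32)
    print(n,'rim',len(P),cv2.minAreaRect(P))
    hsv=cv2.cvtColor(im,cv2.COLOR_BGR2HSV)
    m=m.astype(np.uint8)*255
    cv2.imwrite(f'pics/rim_{n}.png',np.hstack([m]))
    # others: height blobs
    m=((c[...,2]>25)&(c[...,0]>250)&(c[...,0]<950)&(abs(c[...,1])<550)).astype(np.uint8)
    k,l,s,ce=cv2.connectedComponentsWithStats(m)
    for i in range(1,k):
        if s[i,4]>60:
            p=c[l==i];print(n,s[i].tolist(),np.round(np.percentile(p,[2,50,98],axis=0)).tolist())
```

```text
top carton 252 ((561.929931640625, -228.354736328125), (45.758399963378906, 47.7443733215332), 67.6015853881836) [ 562.0728  -228.34789] 150.35146366587787
top rim 374 ((554.3270874023438, 76.79066467285156), (223.30462646484375, 152.9232940673828), 85.5153579711914)
top [319, 67, 115, 28, 2646] [[922.0, -513.0, 29.0], [925.0, -358.0, 136.0], [935.0, -203.0, 205.0]]
top [85, 85, 85, 41, 879] [[800.0, 288.0, 26.0], [870.0, 424.0, 45.0], [921.0, 547.0, 57.0]]
top [221, 116, 57, 26, 1365] [[752.0, -62.0, 31.0], [783.0, 23.0, 61.0], [821.0, 110.0, 69.0]]
top [303, 135, 23, 27, 477] [[690.0, -211.0, 31.0], [714.0, -180.0, 108.0], [749.0, -151.0, 117.0]]
top [349, 151, 27, 27, 539] [[641.0, -368.0, 30.0], [672.0, -330.0, 81.0], [709.0, -299.0, 88.0]]
top [148, 158, 122, 77, 3866] [[454.0, -33.0, 36.0], [571.0, 191.0, 121.0], [656.0, 274.0, 272.0]]
top [89, 161, 45, 44, 791] [[535.0, 383.0, 26.0], [615.0, 475.0, 45.0], [666.0, 515.0, 67.0]]
top [319, 185, 24, 25, 378] [[535.0, -251.0, 34.0], [556.0, -224.0, 148.0], [589.0, -202.0, 156.0]]
top [279, 244, 28, 39, 228] [[310.0, -157.0, 28.0], 
[... 1010 characters left out ...]
scene [176, 178, 30, 29, 542] [[313.0, -160.0, 27.0], [378.0, -125.0, 60.0], [422.0, -81.0, 91.0]]
scene [290, 198, 42, 48, 968] [[757.0, -68.0, 28.0], [793.0, 9.0, 56.0], [824.0, 108.0, 64.0]]
scene [206, 212, 20, 37, 561] [[538.0, -259.0, 27.0], [577.0, -241.0, 111.0], [593.0, -209.0, 152.0]]
scene [253, 234, 21, 31, 537] [[699.0, -219.0, 29.0], [734.0, -200.0, 89.0], [759.0, -160.0, 112.0]]
scene [108, 248, 33, 30, 739] [[323.0, -531.0, 35.0], [375.0, -482.0, 43.0], [423.0, -432.0, 49.0]]
scene [257, 259, 65, 110, 1686] [[925.0, -520.0, 30.0], [935.0, -379.0, 147.0], [937.0, -210.0, 202.0]]
scene [213, 261, 24, 30, 562] [[645.0, -372.0, 30.0], [685.0, -344.0, 77.0], [714.0, -304.0, 85.0]]
```

View pics/rim_top.png

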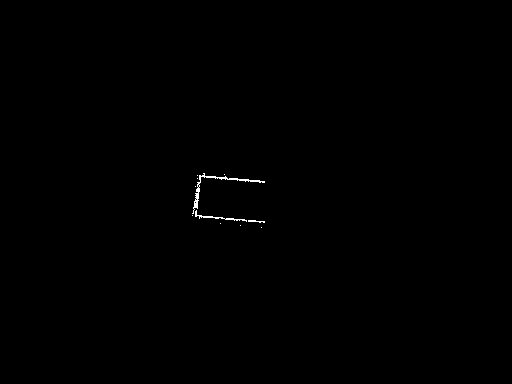

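>>> {"method": "drive_tool", "body": {"series": [[37,24,0,4.6],[37,24,0,4.6],[37,24,0,4.6],[37,24,0,4.6],[37,24,0,4.6],[37,24,0,4.6],[37,24,0,4.6],[37,24,0,4.6],[37,24,0,4.6],[37,24,0,4.6],[37,24,0,4.6],[37,24,0,4.6]], "hand": 0}}

```text
time: 1.75
tool_pos: [561.4, -222.8, 226.8]
tcp_rot: [3.141, 0.0, 1.19]
contact_force: [0.2, -0.5, 0.1]
grip_width: 91.9
```

>>> {"method": "drive_tool", "body": {"series": [[0,0,0,0],[0,0,0,0]]}}

```text
time: 1.95
tool_pos: [560.4, -223.3, 226.2]
tcp_rot: [-3.141, 0.0, 1.188]
contact_force: [-0.9, 0.3, -0.4]
grip_width: 91.9
```

Run:
```python
from h import *
d=cap('wrist','w2.png');c=cloud(d);np.save('w2c.npy',c);o=readout.get_obs();print(o['tool_pos'],o['tcp_rot'],o['contact_force'],o['joint_positions'])
m=(abs(c[...,2]-150)<8)&(abs(c[...,0]-562)<60)&(abs(c[...,1]+228)<60)
v,u=np.where(m);P=onplane(d,np.c_[u,v],150)[:,:2].astype(np.float32)
print(len(P),cv2.minAreaRect(P))
# sides
m=(c[...,2]>20)&(c[...,2]<140)&(abs(c[...,0]-562)<50)&(abs(c[...,1]+228)<50)
p=c[m];print(len(p),cv2.minAreaRect(p[:,:2].astype(np.float32)))
```

```text
[ 559.68205868 -224.01733564  226.41347099] [-3.14078248e+00  3.74491157e-04  1.18626453e+00] [0.23841752 0.29182936 0.62061128] [-5.07551509e-01  4.87356796e-01  1.29637509e+00 -4.81882798e-04
  1.35861888e+00 -1.22917899e-01]
3266 ((563.4148559570312, -227.0304412841797), (45.972618103027344, 44.350128173828125), 66.99614715576172)
951 ((571.5652465820312, -207.3572235107422), (1.2891860008239746, 45.50938415527344), 67.37203979492188)
```

View pics/w2.png

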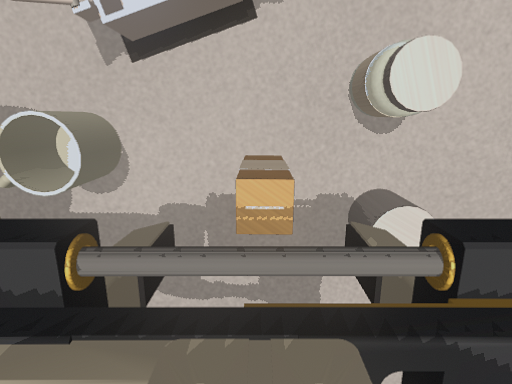

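>>> {"method": "drive_tool", "body": {"series": [[5.3,2.5,-5,-0.8],[0,0,-16,0],[0,0,-16,0],[0,0,-16,0],[0,0,-16,0],[0,0,-16,0],[0,0,-16,0],[0,0,-16,0],[0,0,-14,0],[0,0,0,0]]}}

```text
time: 3.0
tool_pos: [563.5, -221.8, 93.7]
tcp_rot: [-3.138, -0.0, 1.17]
contact_force: [0.4, 0.2, 0.0]
grip_width: 91.9
```

>>> {"method": "drive_tool", "body": {"series": [[0,0,0,0],[0,0,0,0],[0,0,0,0],[0,0,0,0],[0,0,0,0],[0,0,0,0],[0,0,0,0],[0,0,0,0]], "hand": 0.7}}

```text
time: 3.8
tool_pos: [565.4, -221.5, 95.9]
tcp_rot: [3.141, 0.0, 1.172]
contact_force: [-0.1, -0.1, 1.1]
grip_width: 44.7
```

Run:
```python
from h import *
d=cap('wrist','w3.png');o=readout.get_obs();print(o['tool_pos'],o['tcp_rot'],o['contact_force'],o['moment'],o['grip_width'])
d=cap('scene');t=d['image'][150:300,140:300]
cv2.imwrite('pics/s3.png',cv2.resize(t,None,fx=4,fy=4,interpolation=2))
```

```text
[ 565.37882686 -221.51731885   95.83710707] [3.14138194e+00 4.43567871e-05 1.17234021e+00] [0.28238647 0.48743231 1.04398531] [-0.06476344 -0.04830755  0.03068026] 44.902617785481276
```

View pics/w3.png

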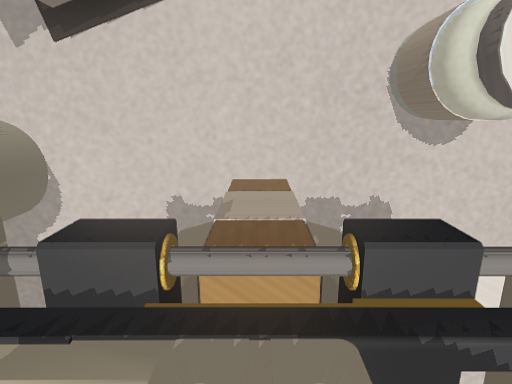

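View pics/s3.png

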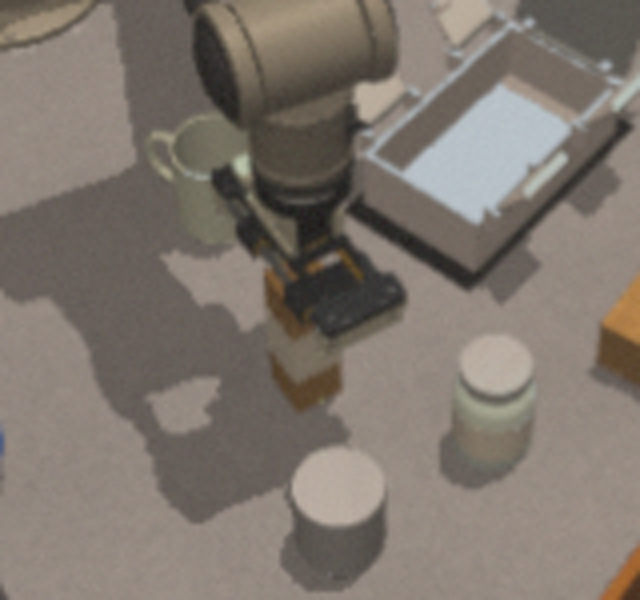

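```bash
cat > rows.py <<'E'
import numpy as np,sys
a=np.radians(67.2);n2=np.array([np.cos(a),np.sin(a)])
def pt(f): f=np.radians(f);return -28.5*np.cos(f)+115*np.sin(f), 28.5*np.sin(f)+115*np.cos(f)
def rows(f0,f1,n,press0,press1):
    fs=np.linspace(f0,f1,n+1);pr=np.linspace(press0,press1,n+1)
    p=np.array([pt(f) for f in fs]);du=np.diff(p[:,0]);dz=np.diff(p[:,1]-pr)
    return [[round(-n2[0]*u,1),round(-n2[1]*u,1),round(z,1),0] for u,z in zip(du,dz)]
if __name__=='__main__':print(rows(*map(float,sys.argv[1:3]),int(sys.argv[3]),*map(float,sys.argv[4:6])))
E
python3 rows.py 0 18 12 0 1.5
```

```text
[[np.float64(-1.2), np.float64(-2.8), np.float64(0.6), 0], [np.float64(-1.2), np.float64(-2.8), np.float64(0.5), 0], [np.float64(-1.2), np.float64(-2.8), np.float64(0.4), 0], [np.float64(-1.2), np.float64(-2.8), np.float64(0.3), 0], [np.float64(-1.2), np.float64(-2.8), np.float64(0.3), 0], [np.float64(-1.2), np.float64(-2.8), np.float64(0.2), 0], [np.float64(-1.2), np.float64(-2.9), np.float64(0.1), 0], [np.float64(-1.2), np.float64(-2.9), np.float64(0.0), 0], [np.float64(-1.2), np.float64(-2.9), np.float64(-0.1), 0], [np.float64(-1.2), np.float64(-2.9), np.float64(-0.1), 0], [np.float64(-1.2), np.float64(-2.9), np.float64(-0.2), 0], [np.float64(-1.2), np.float64(-2.9), np.float64(-0.3), 0]]
```

>>> {"method": "drive_tool", "body": {"series": [[-1.2,-2.8,0.5,0],[-1.2,-2.8,0.5,0],[-1.2,-2.8,0.4,0],[-1.2,-2.8,0.3,0],[-1.2,-2.8,0.3,0],[-1.2,-2.8,0.2,0]]}}

```text
time: 4.5
tool_pos: [558.0, -238.7, 97.9]
tcp_rot: [3.142, 0.0, 1.172]
contact_force: [0.1, 0.4, -1.9]
grip_width: 45.0
```

Run:
```python
from h import *
o=readout.get_obs();print(o['tool_pos'],o['contact_force'],o['moment'],o['grip_width'])
d=cap('scene');t=d['image'][150:300,140:300]
cv2.imwrite('pics/s4.png',cv2.resize(t,None,fx=4,fy=4,interpolation=2))
```

```text
[ 557.98318108 -238.65066847   97.92330166] [ 0.102486    0.4229444  -1.94836392] [-0.0272323  -0.0344198   0.01541432] 45.03306046540461
```

View pics/s4.png

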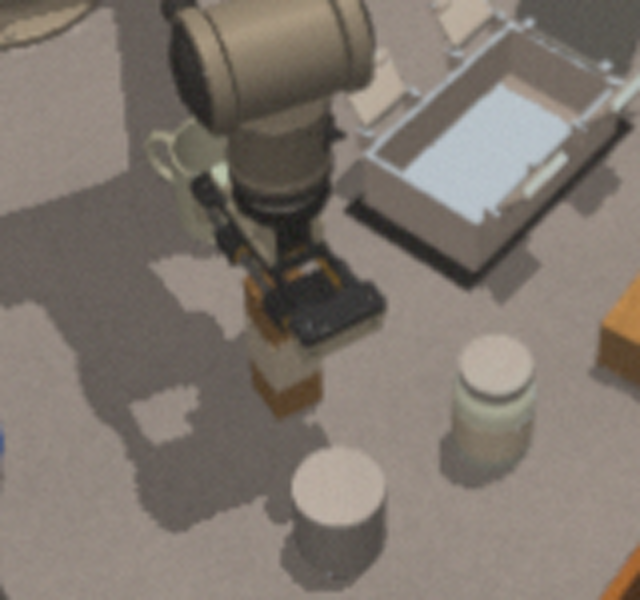

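>>> {"method": "drive_tool", "body": {"series": [[0,0,-0.8,0],[0,0,-0.8,0],[0,0,-0.8,0],[0,0,-0.8,0],[0,0,0,0]]}}

```text
time: 5.05
tool_pos: [558.1, -238.2, 95.8]
tcp_rot: [3.141, 0.0, 1.173]
contact_force: [-3.4, 0.9, 5.3]
grip_width: 44.9
```

>>> {"method": "drive_tool", "body": {"series": [[0,0,-1,0],[0,0,-1,0],[0,0,-0.5,0],[0,0,0,0]]}}

```text
time: 5.45
tool_pos: [558.1, -238.2, 95.8]
tcp_rot: [3.14, 0.0, 1.173]
contact_force: [-7.9, 3.2, 22.7]
grip_width: 44.8
```

>>> {"method": "drive_tool", "body": {"series": [[-0.8,-1.9,0.4,0],[-0.8,-1.9,0.4,0],[-0.8,-1.9,0.3,0],[-0.8,-1.9,0.3,0]]}}

```text
time: 5.85
tool_pos: [555.9, -244.1, 96.5]
tcp_rot: [3.14, -0.003, 1.173]
contact_force: [-2.1, 8.8, 16.7]
grip_width: 45.0
```

Run:
```python
from h import *
o=readout.get_obs();print(o['tool_pos'],o['contact_force'],o['moment'],o['grip_width'])
d=cap('scene');t=d['image'][150:300,140:300]
cv2.imwrite('pics/s5.png',cv2.resize(t,None,fx=4,fy=4,interpolation=2))
```

```text
[ 555.85030227 -244.05479989   96.4804928 ] [-2.05588651  8.76852267 16.7225692 ] [1.99059258 0.64642694 0.03086115] 44.95406876732372
```

View pics/s5.png

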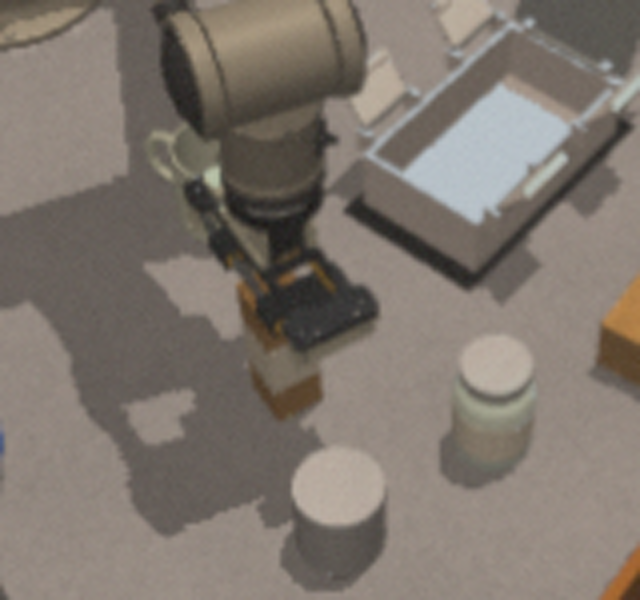

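```bash
python3 -c "
from rows import *
for a in (4,22,42,66,84): 
  print(a,[[float(x) for x in r] for r in rows(a,{4:22,22:42,42:66,66:84,84:90}[a],12,0,0)])"
```

```text
4 [[-1.2, -2.8, 0.5, 0.0], [-1.2, -2.8, 0.4, 0.0], [-1.2, -2.8, 0.3, 0.0], [-1.2, -2.8, 0.3, 0.0], [-1.2, -2.9, 0.2, 0.0], [-1.2, -2.9, 0.1, 0.0], [-1.2, -2.9, 0.0, 0.0], [-1.2, -2.9, -0.1, 0.0], [-1.2, -2.9, -0.2, 0.0], [-1.2, -2.9, -0.2, 0.0], [-1.2, -2.8, -0.3, 0.0], [-1.2, -2.8, -0.4, 0.0]]
22 [[-1.3, -3.1, -0.5, 0.0], [-1.3, -3.1, -0.6, 0.0], [-1.3, -3.1, -0.7, 0.0], [-1.3, -3.1, -0.8, 0.0], [-1.3, -3.1, -0.9, 0.0], [-1.3, -3.0, -1.0, 0.0], [-1.3, -3.0, -1.1, 0.0], [-1.3, -3.0, -1.2, 0.0], [-1.2, -2.9, -1.3, 0.0], [-1.2, -2.9, -1.4, 0.0], [-1.2, -2.9, -1.5, 0.0], [-1.2, -2.8, -1.6, 0.0]]
42 [[-1.4, -3.3, -2.0, 0.0], [-1.4, -3.3, -2.1, 0.0], [-1.3, -3.2, -2.3, 0.0], [-1.3, -3.1, -2.4, 0.0], [-1.3, -3.0, -2.5, 0.0], [-1.2, -3.0, -2.6, 0.0], [-1.2, -2.9, -2.7, 0.0], [-1.2, -2.8, -2.8, 0.0], [-1.1, -2.7, -2.9, 0.0], [-1.1, -2.6, -3.0, 0.0], [-1.0, -2.5, -3.1, 0.0], [-1.0, -2.4, -3.2, 0.0]]
66 [[-0.7, -1.7, -2.5, 0.0], [-0.7, -1.7, -2.5, 0.0], [-0.7, -1.6, -2.6, 0.0], [-0.6, -1.5, -2.6, 0.0], [-0.6, -1.5, -2.7, 0.0], [-0.6, -1.4, -2.7, 0.0], [-0.6, -1.3, -2.7, 0.0], [-0.5, -1.3, -2.8, 0.0], [-0.5, -1.2, -2.8, 0.0], [-0.5, -1.1, -2.8, 0.0], [-0.5, -1.1, -2.9, 0.0], [-0.4, -1.0, -2.9, 0.0]]
84 [[-0.1, -0.3, -1.0, 0.0], [-0.1, -0.3, -1.0, 0.0], [-0.1, -0.3, -1.0, 0.0], [-0.1, -0.3, -1.0, 0.0], [-0.1, -0.3, -1.0, 0.0], [-0.1, -0.3, -1.0, 0.0], [-0.1, -0.3, -1.0, 0.0], [-0.1, -0.3, -1.0, 0.0], [-0.1, -0.3, -1.0, 0.0], [-0.1, -0.2, -1.0, 0.0], [-0.1, -0.2, -1.0, 0.0], [-0.1, -0.2, -1.0, 0.0]]
```

>>> {"method": "drive_tool", "body": {"series": [[-1.2,-2.8,0.5,0],[-1.2,-2.8,0.4,0],[-1.2,-2.8,0.3,0],[-1.2,-2.8,0.3,0],[-1.2,-2.8,0.2,0],[-1.2,-2.9,0.1,0]]}}

```text
time: 6.5
tool_pos: [548.5, -261.5, 97.2]
tcp_rot: [3.14, -0.002, 1.173]
contact_force: [-0.5, 5.8, 9.8]
grip_width: 44.8
```

>>> {"method": "drive_tool", "body": {"series": [[-1.2,-2.9,0,0],[-1.2,-2.9,-0.1,0],[-1.2,-2.9,-0.2,0],[-1.2,-2.9,-0.2,0],[-1.2,-2.8,-0.3,0],[-1.2,-2.8,-0.4,0]]}}

```text
time: 7.1
tool_pos: [541.1, -279.0, 95.6]
tcp_rot: [3.141, -0.002, 1.173]
contact_force: [-0.4, 4.8, 8.3]
grip_width: 45.1
```

Run:
```python
from h import *
o=readout.get_obs();print(o['tool_pos'],o['contact_force'],o['moment'],o['grip_width'])
d=cap('scene');t=d['image'][150:300,140:300]
cv2.imwrite('pics/s6.png',cv2.resize(t,None,fx=4,fy=4,interpolation=2))
```

```text
[ 541.11877248 -278.99253493   95.58585527] [-0.37446201  4.80789675  8.3114651 ] [1.30578011 0.14854838 0.05410146] 45.12955384148675
```

View pics/s6.png

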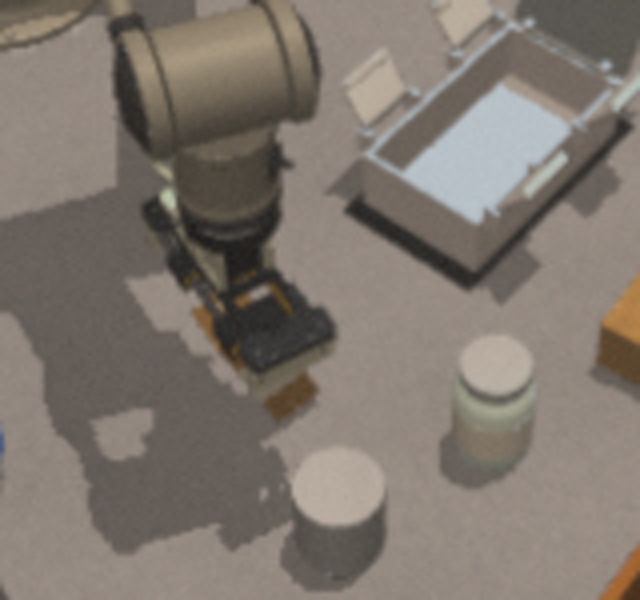

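>>> {"method": "drive_tool", "body": {"series": [[-1.3,-3.1,-0.5,0],[-1.3,-3.1,-0.6,0],[-1.3,-3.1,-0.7,0],[-1.3,-3.1,-0.8,0],[-1.3,-3.1,-0.9,0],[-1.3,-3.0,-1.0,0],[-1.3,-3.0,-1.1,0],[-1.3,-3.0,-1.2,0],[-1.2,-2.9,-1.3,0],[-1.2,-2.9,-1.4,0],[-1.2,-2.9,-1.5,0],[-1.2,-2.8,-1.6,0]]}}

```text
time: 8.35
tool_pos: [525.7, -315.7, 82.9]
tcp_rot: [3.14, -0.001, 1.173]
contact_force: [-0.6, 1.8, 7.8]
grip_width: 44.6
```

>>> {"method": "drive_tool", "body": {"series": [[-1.4,-3.3,-2.0,0],[-1.4,-3.3,-2.1,0],[-1.3,-3.2,-2.3,0],[-1.3,-3.1,-2.4,0],[-1.3,-3.0,-2.5,0],[-1.2,-3.0,-2.6,0]]}}

```text
time: 8.95
tool_pos: [517.7, -335.2, 69.1]
tcp_rot: [3.14, 0.0, 1.173]
contact_force: [-2.9, 0.4, 7.7]
grip_width: 44.9
```

Run:
```python
from h import *
o=readout.get_obs();print(o['tool_pos'],o['contact_force'],o['moment'],o['grip_width'])
d=cap('scene');t=d['image'][150:300,140:300]
cv2.imwrite('pics/s7.png',cv2.resize(t,None,fx=4,fy=4,interpolation=2))
```

```text
[ 517.67797088 -335.22221617   69.05344939] [-2.87300817  0.38959659  7.72028095] [0.60263549 0.22247336 0.13276805] 44.891039372307304
```

View pics/s7.png

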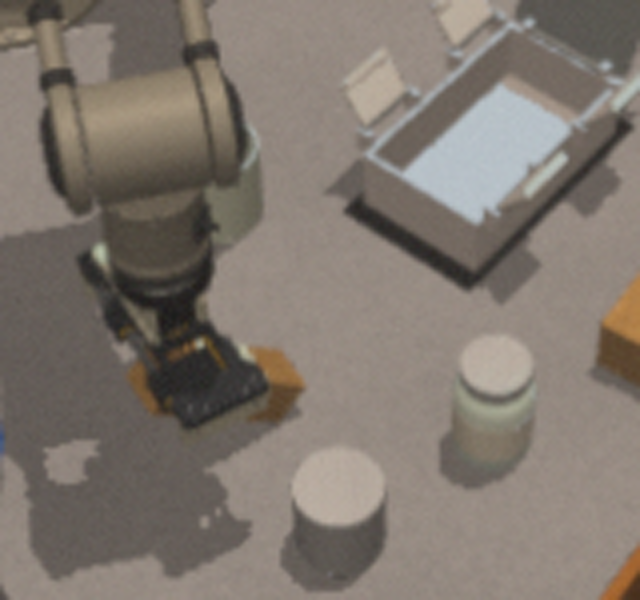

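>>> {"method": "drive_tool", "body": {"series": [[-1.2,-2.9,-2.7,0],[-1.2,-2.8,-2.8,0],[-1.1,-2.7,-2.9,0],[-1.1,-2.6,-3.0,0],[-1.0,-2.5,-3.1,0],[-1.0,-2.4,-3.2,0]]}}

```text
time: 9.6
tool_pos: [510.9, -351.7, 51.3]
tcp_rot: [3.14, 0.001, 1.173]
contact_force: [-3.1, -1.8, 7.2]
grip_width: 44.8
```

>>> {"method": "drive_tool", "body": {"series": [[-0.7,-1.7,-2.5,0],[-0.7,-1.7,-2.5,0],[-0.7,-1.6,-2.6,0],[-0.6,-1.5,-2.6,0],[-0.6,-1.5,-2.7,0],[-0.6,-1.4,-2.7,0],[-0.6,-1.3,-2.7,0],[-0.5,-1.3,-2.8,0],[-0.5,-1.2,-2.8,0],[-0.5,-1.1,-2.8,0],[-0.5,-1.1,-2.8,0],[-0.4,-1.0,-2.8,0]]}}

```text
time: 10.8
tool_pos: [504.0, -368.8, 19.0]
tcp_rot: [3.14, 0.002, 1.173]
contact_force: [-4.0, -3.7, 5.7]
grip_width: 44.8
```

>>> {"method": "drive_tool", "body": {"series": [[-0.1,-0.3,-1,0],[-0.1,-0.3,-1,0],[-0.1,-0.3,-1,0],[-0.1,-0.3,-1,0],[-0.1,-0.3,-1,0],[-0.1,-0.3,-1,0]]}}

```text
time: 11.4
tool_pos: [503.5, -370.6, 13.0]
tcp_rot: [3.139, 0.002, 1.173]
contact_force: [-3.4, -4.5, 5.7]
grip_width: 45.0
```

Run:
```python
from h import *
o=readout.get_obs();print(o['tool_pos'],o['contact_force'],o['moment'],o['grip_width'])
d=cap('scene');t=d['image'][150:300,140:300]
cv2.imwrite('pics/s8.png',cv2.resize(t,None,fx=4,fy=4,interpolation=2))
```

```text
[ 503.45756653 -370.58815041   12.98720721] [-3.39134577 -4.47493344  5.72800343] [-0.1482431   0.31899378  0.18457357] 45.00781643990267
```

View pics/s8.png

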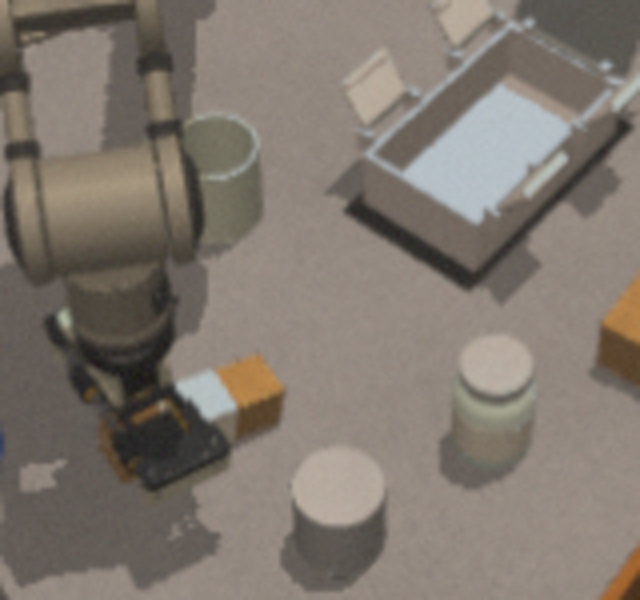

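>>> {"method": "drive_tool", "body": {"series": [[0,-0.1,-0.5,0],[0,-0.1,-0.5,0],[0,-0.1,-0.5,0],[0,0,-0.5,0],[0,0,-0.5,0],[0,0,-0.5,0],[0,0,0,0]]}}

```text
time: 12.15
tool_pos: [503.6, -370.8, 9.9]
tcp_rot: [3.139, 0.002, 1.172]
contact_force: [-2.7, -4.3, 5.1]
grip_width: 44.7
```

>>> {"method": "drive_tool", "body": {"series": [[0,0,-0.4,0],[0,0,-0.4,0],[0,0,-0.4,0],[0,0,-0.4,0],[0,0,0,0]]}}

```text
time: 12.65
tool_pos: [503.7, -370.7, 8.2]
tcp_rot: [3.139, 0.002, 1.172]
contact_force: [-2.5, -5.0, 5.2]
grip_width: 44.6
```

>>> {"method": "drive_tool", "body": {"series": [[0,0,-0.4,0],[0,0,-0.4,0],[0,0,-0.4,0],[0,0,-0.4,0],[0,0,0,0]]}}

```text
time: 13.15
tool_pos: [503.8, -370.2, 6.2]
tcp_rot: [3.14, 0.001, 1.172]
contact_force: [-0.9, -4.1, 5.6]
grip_width: 45.0
```

Run:
```python
from h import *
d=cap('wrist','w8.png');c=cloud(d)
m=(abs(c[...,0]-530)<90)&(abs(c[...,1]+310)<60)&(c[...,2]>32)&(c[...,2]<60)
p=c[m];A=np.c_[p[:,:2]-p[:,:2].mean(0),np.ones(len(p))]
for _ in range(3):
    s=np.linalg.lstsq(A,p[:,2],rcond=None)[0];r=p[:,2]-A@s;k=abs(r)<3;A=A[k];p=p[k]
print(len(p),s,p.mean(0))
a=np.radians(67.2);print('slope along n2 deg',np.degrees(s[0]*np.cos(a)+s[1]*np.sin(a)))
```

```text
33609 [-4.17704674e-02 -1.07276955e-01  5.12818911e+01] [ 526.4454125  -315.42321126   51.2375586 ]
slope along n2 deg -6.5936773233828765
```

View pics/w8.png

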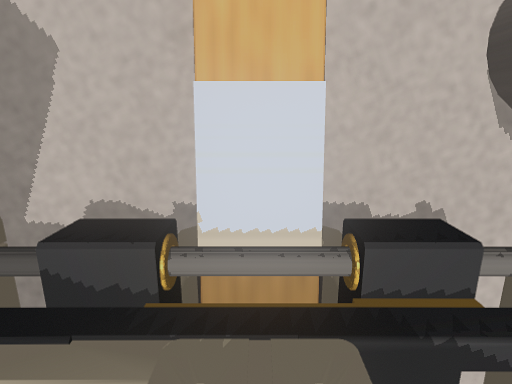

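>>> {"method": "drive_tool", "body": {"series": [[0,0,-0.5,0],[0,0,-0.5,0],[0,0,-0.5,0],[0,0,-0.5,0],[0,0,-0.5,0],[0,0,-0.5,0],[0,0,-0.5,0],[0,0,0,0]]}}

```text
time: 14.0
tool_pos: [503.3, -369.3, 1.9]
tcp_rot: [3.142, -0.0, 1.172]
contact_force: [-0.2, -4.9, 5.0]
grip_width: 44.6
```

```bash
cat > slope.py <<'E'
from h import *
def slope(save=None,a=67.2):
    d=cap('wrist',save);c=cloud(d)
    m=(abs(c[...,0]-530)<90)&(abs(c[...,1]+310)<60)&(c[...,2]>32)&(c[...,2]<60)
    p=c[m];A=np.c_[p[:,:2]-p[:,:2].mean(0),np.ones(len(p))]
    for _ in range(3):
        s=np.linalg.lstsq(A,p[:,2],rcond=None)[0];r=p[:,2]-A@s;k=abs(r)<3;A=A[k];p=p[k]
    a=np.radians(a);o=readout.get_obs()
    print(len(p),np.round(p.mean(0),1),'slope n2 deg %.2f'%np.degrees(s[0]*np.cos(a)+s[1]*np.sin(a)),np.round(o['contact_force'],1),np.round(o['tool_pos'],1),round(o['grip_width'],1))
if __name__=='__main__':slope()
E
python3 slope.py
```

```text
34402 [ 526.2 -314.8   49.1] slope n2 deg -4.52 [-0.1 -4.9  3.6] [ 503.4 -369.3    1.9] 44.8
```

>>> {"method": "drive_tool", "body": {"series": [[0,0,0,0],[0,0,0,0]], "hand": 0.53}}

```text
time: 14.25
tool_pos: [503.4, -369.2, 2.0]
tcp_rot: [3.142, -0.0, 1.172]
contact_force: [-0.5, -4.8, 4.0]
grip_width: 45.0
```

```bash
python3 slope.py
```

```text
34426 [ 526.1 -314.8   49.2] slope n2 deg -4.51 [-0.3 -3.8  3.6] [ 503.3 -369.2    2. ] 44.8
```

>>> {"method": "drive_tool", "body": {"series": [[0,0,0,0]], "hand": 0.52}}

```text
time: 14.4
tool_pos: [503.3, -369.2, 2.0]
tcp_rot: [-3.142, -0.0, 1.172]
contact_force: [-0.7, -4.6, 3.0]
grip_width: 45.0
```

>>> {"method": "drive_tool", "body": {"series": [[0,0,0,0]], "hand": 0.515}}

```text
time: 14.5
tool_pos: [503.3, -369.2, 1.9]
tcp_rot: [-3.142, -0.0, 1.172]
contact_force: [-0.6, -4.5, 3.4]
grip_width: 45.0
```

```bash
python3 slope.py
```

```text
34406 [ 526.1 -314.8   49.2] slope n2 deg -4.52 [ 0.5 -3.8  3.7] [ 503.4 -369.2    2. ] 44.9
```

>>> {"method": "drive_tool", "body": {"series": [[0,0,0,0]], "hand": 0.512}}

```text
time: 14.65
tool_pos: [503.2, -368.9, 1.8]
tcp_rot: [-3.141, -0.0, 1.172]
contact_force: [0.8, -3.1, 1.5]
grip_width: 45.3
```

>>> {"method": "drive_tool", "body": {"series": [[0,0,0,0]], "hand": 0.51}}

```text
time: 14.75
tool_pos: [502.8, -368.4, 1.3]
tcp_rot: [-3.14, -0.001, 1.173]
contact_force: [-0.2, -1.3, -0.6]
grip_width: 45.2
```

```bash
python3 slope.py
```

```text
34628 [ 525.7 -314.3   48.9] slope n2 deg -4.17 [ 1.7 -0.5 -0.7] [ 502.8 -368.3    1.2] 44.9
```

>>> {"method": "drive_tool", "body": {"series": [[0,0,0,0]], "hand": 0.509}}

```text
time: 14.9
tool_pos: [502.8, -368.4, 1.3]
tcp_rot: [-3.139, -0.001, 1.173]
contact_force: [-0.0, 0.1, 0.1]
grip_width: 45.3
```

```bash
python3 slope.py
```

```text
32721 [ 525.9 -313.2   44.6] slope n2 deg -0.19 [-0.4  0.1 -0. ] [ 502.8 -368.4    1.4] 45.4
```

>>> {"method": "drive_tool", "body": {"series": [[0,0,0,0],[0,0,0,0],[0,0,5,0],[0,0,10,0],[0,0,20,0],[0,0,25,0],[0,0,30,0],[0,0,30,0],[0,0,0,0]], "hand": 0.3}}

```text
time: 15.85
tool_pos: [505.4, -371.2, 128.0]
tcp_rot: [3.132, 0.003, 1.172]
contact_force: [0.7, -0.3, 0.0]
grip_width: 64.3
```

Run:
```python
from h import *
d=cap('wrist','w9.png');c=cloud(d);o=readout.get_obs();print(o['tool_pos'],o['grip_width'])
hsv=cv2.cvtColor(d['image'],cv2.COLOR_BGR2HSV)
m=(abs(c[...,2]-45)<6)&(abs(c[...,0]-520)<110)&(abs(c[...,1]+330)<110)
m=cv2.morphologyEx(m.astype(np.uint8),cv2.MORPH_OPEN,np.ones((3,3)))
k,l,s,ce=cv2.connectedComponentsWithStats(m);i=1+s[1:,4].argmax()
v,u=np.where(l==i);P=onplane(d,np.c_[u,v],45)[:,:2].astype(np.float32);print(len(P),cv2.minAreaRect(P))
d=cap('top');c=cloud(d)
m=(abs(c[...,2]-45)<12)&(abs(c[...,0]-520)<110)&(abs(c[...,1]+330)<100)
k,l,s,ce=cv2.connectedComponentsWithStats(m.astype(np.uint8));i=1+s[1:,4].argmax()
v,u=np.where(l==i);P=onplane(d,np.c_[u,v],45)[:,:2].astype(np.float32);print('top',len(P),cv2.minAreaRect(P))
t=d['image'][130:330,180:430];cv2.imwrite('pics/t9.png',cv2.resize(t,None,fx=3,fy=3,interpolation=2))
```

```text
[ 504.43668772 -370.34089767  125.39102811] 64.69984569330803
11888 ((520.0040893554688, -328.79632568359375), (148.51486206054688, 45.52094650268555), 67.0241928100586)
top 429 ((530.451904296875, -302.83740234375), (94.425537109375, 47.63355255126953), 67.65050506591797)
```

View pics/w9.png

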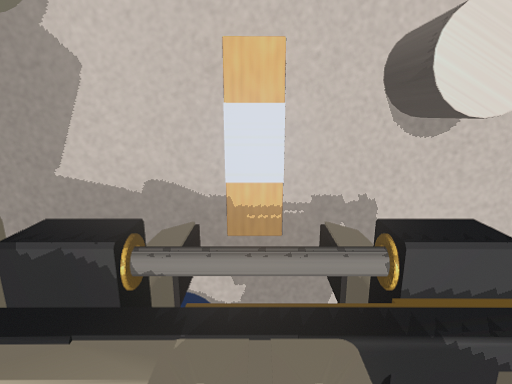

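View pics/t9.png

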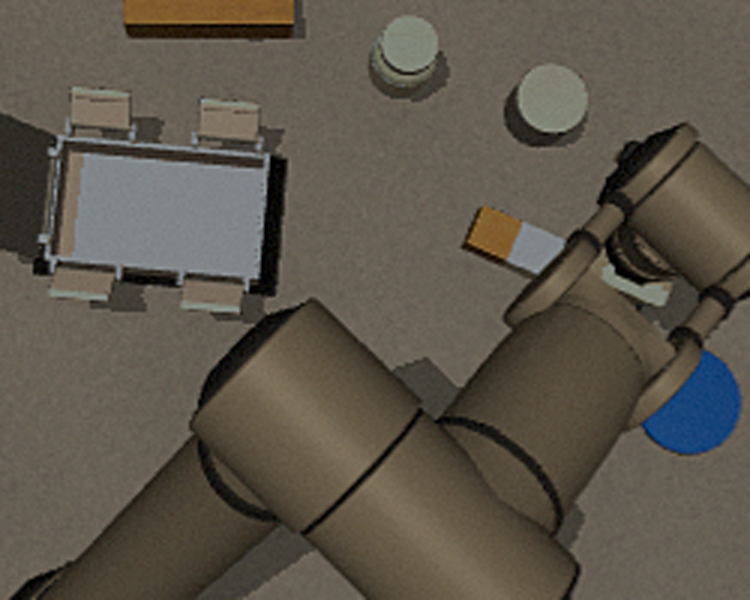

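>>> {"method": "drive_tool", "body": {"series": [[7.7,20.4,-10,0],[7.6,20.4,-20,0],[0,0,-30,0],[0,0,-25,0],[0,0,-15,0],[0,0,-11.5,0],[0,0,0,0],[0,0,0,0]]}}

```text
time: 16.75
tool_pos: [518.9, -328.9, 11.0]
tcp_rot: [3.141, 0.0, 1.172]
contact_force: [0.5, -0.9, -0.1]
grip_width: 64.5
```

>>> {"method": "drive_tool", "body": {"series": [[0,0,0,0],[0,0,0,0],[0,0,0,0],[0,0,0,0],[0,0,0,0],[0,0,0,0]], "hand": 0.7}}

```text
time: 17.35
tool_pos: [519.1, -328.9, 11.4]
tcp_rot: [3.14, 0.0, 1.172]
contact_force: [0.7, -0.1, 6.0]
grip_width: 44.7
```

>>> {"method": "drive_tool", "body": {"series": [[0,0,10,0],[0,0,20,0],[0,0,30,0],[0,0,40,0],[0,0,40,0],[0,0,30,0],[0,0,0,0]]}}

```text
time: 18.05
tool_pos: [520.2, -329.8, 185.8]
tcp_rot: [3.133, 0.003, 1.172]
contact_force: [0.5, 0.3, -1.9]
grip_width: 44.9
```

Run:
```python
from h import *
print(readout.get_obs()['contact_force'],readout.get_obs()['grip_width'])
for n in ['top','scene']:
    d=cap(n,n+'10.png');c=cloud(d);im=d['image']
    m=(abs(c[...,2]-70)<6)&(c[...,0]>440)&(c[...,0]<680)&(c[...,1]<230)&(c[...,1]>-70)
    k,l,s,ce=cv2.connectedComponentsWithStats(m.astype(np.uint8),connectivity=8)
    for i in range(1,k):
        if s[i,4]>15:
            v,u=np.where(l==i);P=onplane(d,np.c_[u,v],70)[:,:2].astype(np.float32)
            r=cv2.minAreaRect(P);vx=cv2.fitLine(P,cv2.DIST_HUBER,0,.01,.01).ravel();print(n,len(P),s[i].tolist(),np.round(r[0],1),np.round(r[1],1),round(r[2],1),'line',np.round(vx,3))
    hsv=cv2.cvtColor(im,cv2.COLOR_BGR2HSV)
    # white floor
    if n=='top':
        m=(im.min(2)>120)&(c[...,2]<25)&(c[...,0]>440)&(c[...,0]<680)&(c[...,1]<230)&(c[...,1]>-70)
        v,u=np.where(m);P=onplane(d,np.c_[u,v],5)[:,:2].astype(np.float32);print('floor',len(P),cv2.minAreaRect(P))
    v0,u0=(155,180) if n=='top' else (130,215)
    w=(130,80) if n=='top' else (110,100)
    t=im[v0:v0+w[1],u0:u0+w[0]];cv2.imwrite(f'pics/box_{n}.png',cv2.resize(t,None,fx=6,fy=6,interpolation=2))
```

```text
[ 0.52453193  0.31492291 -1.91419737] 44.88839538847155
top 292 [194, 173, 76, 50, 292] [559.7  72.4] [229.8 130.8] 84.1 line [5.00000e-02 9.99000e-01 6.06604e+02 6.57340e+01]
top 80 [195, 210, 39, 10, 80] [496.5 125.4] [119.3  22.6] 78.7 line [9.00000e-02 9.96000e-01 4.98229e+02 1.24648e+02]
top 37 [235, 219, 21, 4, 37] [490.7  28.3] [61.9  6.1] 85.5 line [8.20000e-02 9.97000e-01 4.90693e+02 2.78470e+01]
floor 2086 ((559.1896362304688, 64.72786712646484), (199.74708557128906, 112.19302368164062), 86.0037612915039)
scene 144 [262, 153, 35, 27, 144] [564.3 170.9] [ 70.6 146.5] 72.4 line [ 9.99000e-01 -3.50000e-02  5.61747e+02  1.77548e+02]
scene 75 [236, 160, 27, 27, 75] [491.9  65.7] [164.8  24.1] 88.7 line [5.10000e-02 9.99000e-01 4.96179e+02 6.49870e+01]
scene 69 [229, 183, 30, 22, 69] [536.2 -38.2] [ 18.6 142.8] 80.4 line [ 9.94000e-01 -1.10000e-01  5.37877e+02 -3.82010e+01]
scene 26 [274, 182, 13, 9, 26] [628.7  72.1] [52.1 17.1] 86.4 line [1.7600e-01 9.8400e-01 6.2336e+02 7.2381e+01]
```

View pics/box_top.png

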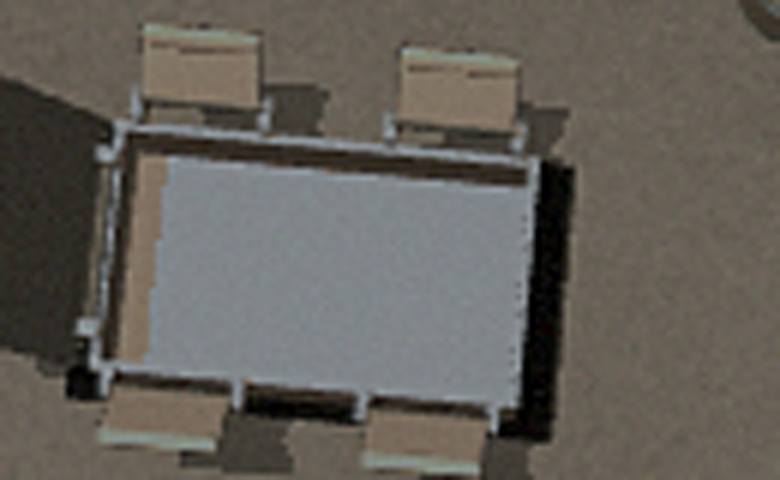

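View pics/box_scene.png

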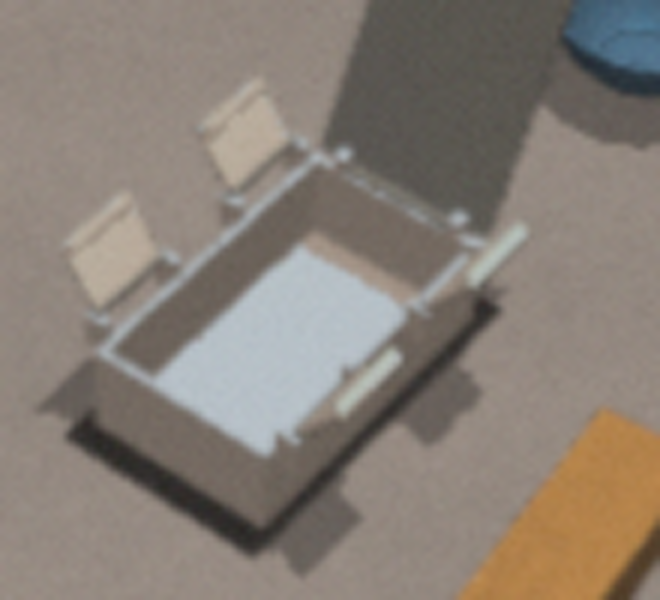

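```bash
cat > boxfit.py <<'E'
from h import *
from scipy.optimize import least_squares
M=np.array([[110,65],[110,-65],[-110,-65],[-110,65]],float)
def fit(W):
    def f(p):
        c,s=np.cos(p[2]),np.sin(p[2]);return (M@np.array([[c,s],[-s,c]])+p[:2]-W).ravel()
    r=least_squares(f,[555,70,1.5]);return r.x,r.fun.reshape(-1,2)
E
python3 - <<'E'
from boxfit import *
d=cap('top');q=np.array([[92,371],[116,123],[541,156],[521,409]],float)  # +x+y(BL), +x-y(TL), -x-y(TR), -x+y(BR)
W=onplane(d,(q+.5)/6-.5+[180,155],70)[:,:2];print(W.round(1));x,r=fit(W);print(x,np.degrees(x[2]),r.round(1).tolist())
d=cap('scene');q=np.array([[322,150],[488,240],[270,452],[100,352]],float)
W=onplane(d,(q+.5)/6-.5+[215,130],70)[:,:2];print(W.round(1));x,r=fit(W);print(x,np.degrees(x[2]),r.round(1).tolist())
E
```

```text
[[498.4 182.1]
 [627.5 175.1]
 [615.  -45. ]
 [483.6 -37.3]]
[556.13167665  68.70934701   1.51042327] 86.54087842098335 [[-0.5, 0.4], [0.2, -0.5], [-0.7, 0.0], [1.0, 0.1]]
[[503.2 186.3]
 [631.  179.9]
 [615.  -41.2]
 [488.5 -35.5]]
[559.42027003  72.34651629   1.50721419] 86.35701175661852 [[-1.6, -0.0], [0.3, -1.9], [2.3, -0.3], [-1.0, 2.2]]
```

>>> {"method": "drive_tool", "body": {"series": [[0,0,-40,0],[0,0,-40,0],[0,0,-40,0],[0,0,-30,0],[0,0,-10,0],[0,0,-5,0],[0,0,-2.5,0],[0,0,-1.5,0],[0,0,-1,0],[0,0,0,0],[0,0,0,0]]}}

```text
time: 19.35
tool_pos: [519.0, -328.8, 11.4]
tcp_rot: [3.14, 0.0, 1.172]
contact_force: [-0.3, 0.2, 0.5]
grip_width: 44.6
```

>>> {"method": "drive_tool", "body": {"series": [[0,0,0,0],[0,0,0,0],[0,0,0,0]], "hand": 0.4}}

```text
time: 19.65
tool_pos: [518.7, -328.6, 10.8]
tcp_rot: [3.141, 0.0, 1.172]
contact_force: [-0.3, 0.6, 0.8]
grip_width: 54.7
```

>>> {"method": "drive_tool", "body": {"series": [[0,0,4,0],[0,0,4,0],[0,0,3,0],[0,0,0,0],[0,0,0,0]]}}

```text
time: 20.15
tool_pos: [518.7, -328.6, 21.7]
tcp_rot: [3.141, 0.0, 1.172]
contact_force: [0.5, 0.3, -0.2]
grip_width: 55.0
```

>>> {"method": "drive_tool", "body": {"series": [[0,0,0,0],[0,0,0,0],[0,0,0,0],[0,0,0,0],[0,0,0,0]], "hand": 0.7}}

```text
time: 20.65
tool_pos: [518.6, -328.5, 21.4]
tcp_rot: [-3.141, -0.0, 1.172]
contact_force: [1.3, -0.6, -1.5]
grip_width: 44.9
```

>>> {"method": "drive_tool", "body": {"series": [[0,0,15,0],[0,0,35,0],[0,0,45,0],[0,0,45,0],[0,0,25,0]]}}

```text
time: 21.15
tool_pos: [519.5, -329.2, 191.9]
tcp_rot: [3.136, 0.002, 1.172]
contact_force: [-0.1, -0.2, -1.5]
grip_width: 45.0
```

>>> {"method": "drive_tool", "body": {"series": [[2,20,0,1],[3.5,36,0,1.7],[3.5,36,0,1.7],[3.5,36,0,1.7],[3.5,36,0,1.7],[3.5,36,0,1.7],[3.5,36,0,1.7],[3.5,36,0,1.7],[3.5,36,0,1.7],[3.5,36,0,1.7],[3.5,36,0,1.7],[1,19,0,1.3]]}}

```text
time: 22.35
tool_pos: [555.0, 74.2, 185.5]
tcp_rot: [-3.139, -0.001, 1.513]
contact_force: [1.0, -1.0, -1.7]
grip_width: 44.7
```

>>> {"method": "drive_tool", "body": {"series": [[0,0,0,0],[0,0,0,0]]}}

```text
time: 22.55
tool_pos: [555.5, 71.1, 185.8]
tcp_rot: [-3.14, 0.0, 1.511]
contact_force: [0.6, -0.4, -1.0]
grip_width: 44.7
```

Run:
```python
from h import *
o=readout.get_obs();print(o['tool_pos'],o['tcp_rot'],np.degrees(o['tcp_rot'][2]))
d=cap('wrist','w11.png')
for n in ['scene','top']:
    e=cap(n);v0,u0,w,h=(100,180,190,140) if n=='scene' else (120,140,190,140)
    cv2.imwrite(f'pics/{n}11.png',cv2.resize(e['image'][v0:v0+h,u0:u0+w],None,fx=4,fy=4,interpolation=2))
```

```text
[555.5402168   71.11193999 185.79022366] [-3.13972253e+00  4.05287820e-04  1.51057904e+00] 86.54980338277275
```

View pics/w11.png

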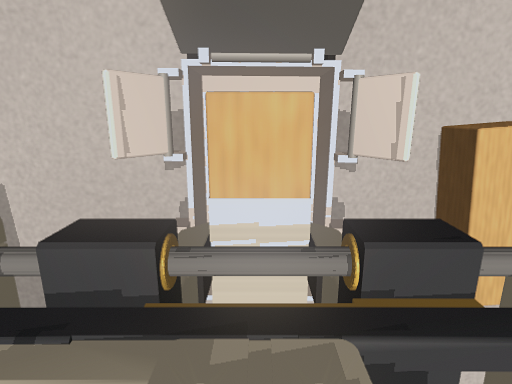

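View pics/scene11.png

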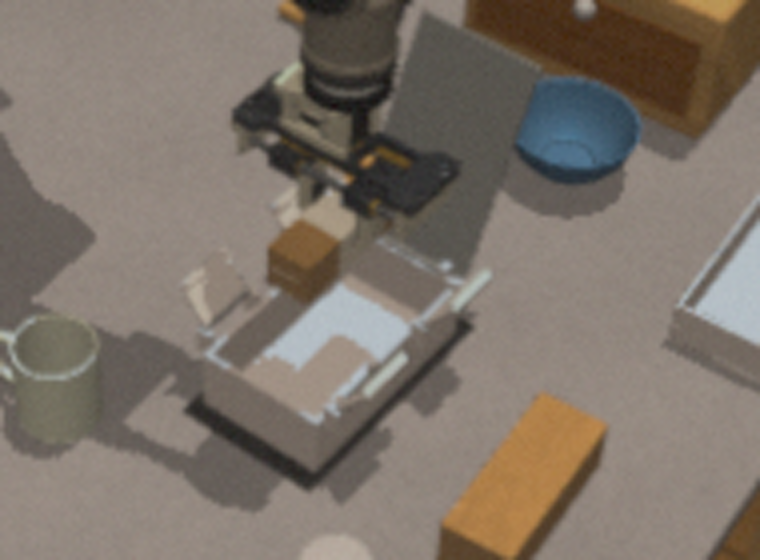

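Run:
```python
from h import *
o=readout.get_obs();t=o['tool_pos'];y=o['tcp_rot'][2]
X=np.array([np.cos(y),np.sin(y),0]);Y=np.array([np.sin(y),-np.cos(y),0])
for n in ['scene','wrist','top']:
    d=cap(n);c=cloud(d).reshape(-1,3)-t
    p=np.c_[c@X,c@Y,c[:,2]]
    for lo,hi in [(-105,-74),(74,105)]:
        m=(abs(p[:,0])<60)&(p[:,1]>lo)&(p[:,1]<hi)&(p[:,2]>0)&(p[:,2]<200); q=p[m]
        if len(q)>3:
            h,e=np.histogram(q[:,2],bins=np.arange(0,200,10));print(n,lo,[(int(a),int(b)) for a,b in zip(e,h) if b])
            for z in range(50,120,10):
                k=q[(q[:,2]>=z)&(q[:,2]<z+10)]
                if len(k):print('   ',z,k.min(0).round(),k.max(0).round())
# box from wrist: lid-end rim corners & clip posts
d=cap('wrist')
cv2.imwrite('pics/w12.png',cv2.resize(d['image'][30:180,90:430],None,fx=2.3,fy=2.3,interpolation=2))
for q in [(183,60),(341,60),(203,55),(319,55)]:
    print(q,onplane(d,[q],70).round(1))
```

```text
scene -105 [(60, 8), (70, 11), (80, 9), (90, 10), (100, 59), (110, 3)]
    60 [-38. -84.  63.] [ -3. -76.  70.]
    70 [-37. -84.  70.] [ -5. -76.  79.]
    80 [-38. -90.  80.] [-20. -75.  88.]
    90 [-38. -96.  91.] [ 28. -78.  99.]
    100 [-39. -95. 101.] [ 28. -75. 110.]
    110 [-36. -89. 110.] [ 10. -82. 111.]
scene 74 [(60, 14), (70, 24), (80, 10), (90, 22), (100, 131), (110, 4)]
    60 [-34.  82.  63.] [35. 90. 70.]
    70 [-38.  75.  70.] [31. 92. 80.]
    80 [-39.  85.  80.] [11. 95. 90.]
    90 [-41.  79.  90.] [ 30.  97. 100.]
    100 [-41.  74. 100.] [ 42.  99. 110.]
    110 [-40.  75. 110.] [-16.  96. 110.]
wrist -105 [(60, 505), (70, 182)]
    60 [  4. -80.  65.] [ 35. -77.  70.]
    70 [  7. -79.  70.] [ 18. -77.  74.]
wrist 74 [(60, 414), (70, 216)]
    60 [-26.  78.  65.] [16. 80. 70.]
    70 [-22.  78.  70.] [10. 80. 77.]
top -105 [(100, 54), (110, 44)]
    100 [-32. -83. 104.] [ 36. -74. 110.]
    110 [-32. -84. 110.] [ 34. -74. 117.]
(183, 60) [[502.  182.3  70. ]]
(341, 60) [[629.9 174.1  70. ]]
(203, 55) [[518.6 185.   70. ]]
(319, 55) [[612.2 179.   70. ]]
```

View pics/w12.png

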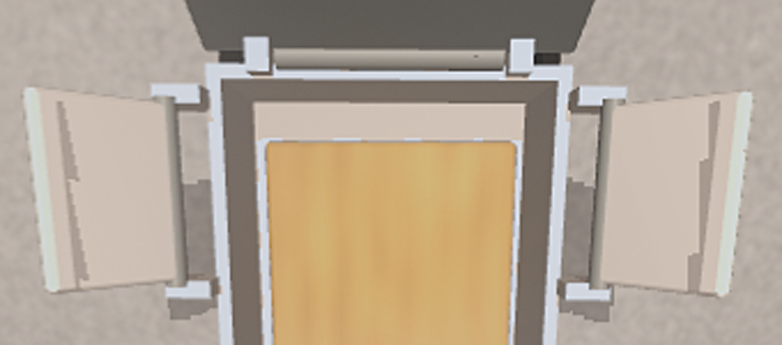

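>>> {"method": "drive_tool", "body": {"series": [[-2,-24,0,0],[-3,-44,0,0],[-3,-44,0,0],[-3,-44,0,0],[-3,-44,0,0],[-1,-20,0,0],[0,0,0,0]]}}

```text
time: 23.6
tool_pos: [541.2, -152.9, 186.4]
tcp_rot: [3.141, 0.001, 1.504]
contact_force: [0.3, 0.8, -1.6]
grip_width: 44.9
```

>>> {"method": "drive_tool", "body": {"series": [[0,0,-40,0],[0,0,-40,0],[0,0,-40,0],[0,0,-25,0],[0,0,-10,0],[0,0,-4,0],[0,0,-2,0],[0,0,-1.5,0],[0,0,-1,0],[0,0,0,0],[0,0,0,0]]}}

```text
time: 24.7
tool_pos: [541.9, -149.7, 23.6]
tcp_rot: [3.141, 0.0, 1.509]
contact_force: [0.7, 0.5, -1.3]
grip_width: 45.0
```

>>> {"method": "drive_tool", "body": {"series": [[0,0,-1,0],[0,0,-1,0],[0,0,-0.5,0],[0,0,0,0]]}}

```text
time: 25.1
tool_pos: [541.7, -149.6, 21.4]
tcp_rot: [3.141, 0.0, 1.509]
contact_force: [-1.9, -0.1, 5.1]
grip_width: 44.9
```

>>> {"method": "drive_tool", "body": {"series": [[0,0,0,0],[0,0,0,0],[0,0,0,0],[0,0,5,0],[0,0,5,0],[0,0,4.5,0],[0,0,0,0],[0,0,0,0]], "hand": 0.4}}

```text
time: 25.9
tool_pos: [541.7, -149.6, 35.3]
tcp_rot: [3.141, 0.0, 1.509]
contact_force: [0.1, -0.4, -0.4]
grip_width: 55.0
```

>>> {"method": "drive_tool", "body": {"series": [[0,0,0,0],[0,0,0,0],[0,0,0,0],[0,0,0,0],[0,0,0,0]], "hand": 0.7}}

```text
time: 26.4
tool_pos: [541.5, -149.5, 34.9]
tcp_rot: [-3.141, -0.0, 1.509]
contact_force: [-0.7, -0.1, -2.4]
grip_width: 44.9
```

>>> {"method": "drive_tool", "body": {"series": [[0,0,3,0],[0,0,6,0],[0,0,10,0],[0,0,0,0]]}}

```text
time: 26.8
tool_pos: [542.7, -150.0, 55.9]
tcp_rot: [3.139, 0.001, 1.509]
contact_force: [0.4, 0.1, -1.9]
grip_width: 44.2
```

Run:
```python
from h import *
o=readout.get_obs();print(o['tool_pos'],o['contact_force'],o['grip_width'])
d=cap('wrist','w13.png');e=cap('scene')
cv2.imwrite('pics/s13.png',cv2.resize(e['image'][120:270,160:330],None,fx=4,fy=4,interpolation=2))
```

```text
[ 542.65160931 -149.96387088   55.86166312] [ 0.44407318  0.14150912 -1.87636458] 44.159844475853106
```

View pics/s13.png

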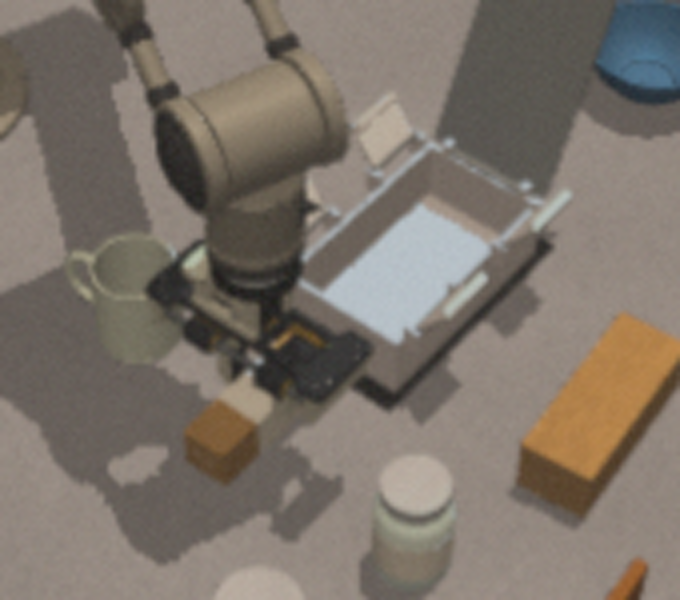

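View pics/w13.png

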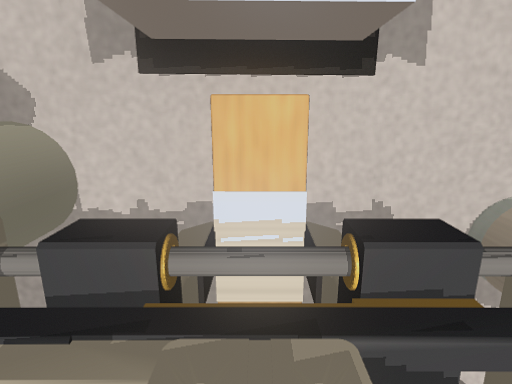

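>>> {"method": "drive_tool", "body": {"series": [[0,0,45,0],[0,0,45,0],[0,0,45,0],[1,10,10,0],[2,30,0,0],[3,40,0,0],[3,40,0,0],[3,40,0,0],[3,35,0,0],[1.5,20,0,0],[0,4,0,0],[0,0,0,0]]}}

```text
time: 28.1
tool_pos: [557.6, 70.0, 198.2]
tcp_rot: [-3.14, 0.0, 1.511]
contact_force: [-0.5, 0.1, -2.4]
grip_width: 44.5
```

>>> {"method": "drive_tool", "body": {"series": [[0,0,-20,0],[0,0,-35,0],[0,0,-35,0],[0,0,-25,0],[0,0,-15,0],[0,0,-8,0],[0,0,-4,0],[0,0,-4,0],[0,0,0,0]]}}

```text
time: 29.0
tool_pos: [558.3, 69.2, 53.3]
tcp_rot: [3.141, 0.0, 1.509]
contact_force: [-0.9, -0.7, -1.4]
grip_width: 44.4
```

Run:
```python
from h import *
o=readout.get_obs();print(o['tool_pos'],o['contact_force'],o['grip_width'])
d=cap('wrist','w14.png');e=cap('scene')
cv2.imwrite('pics/s14.png',cv2.resize(e['image'][110:230,200:340],None,fx=5,fy=5,interpolation=2))
```

```text
[558.3492302   69.18887469  53.30843182] [-0.94617538 -0.69103176 -1.35778802] 44.428081858463074
```

View pics/w14.png

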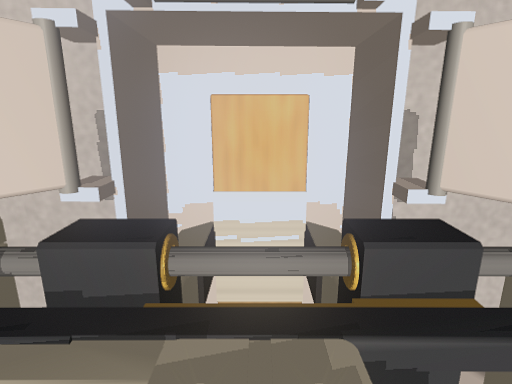

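View pics/s14.png

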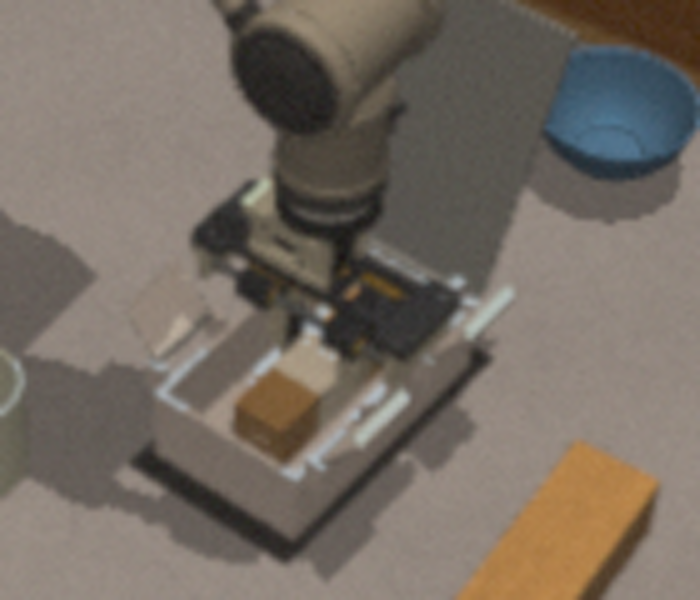

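Run:
```python
from h import *
o=readout.get_obs();t=o['tool_pos'];y=o['tcp_rot'][2];X=np.array([np.cos(y),np.sin(y)]);Y=np.array([np.sin(y),-np.cos(y)])
d=cap('wrist');c=cloud(d)
for q in [(90,178),(90,198),(423,182),(423,202),(62,12),(450,12),(73,190),(436,192),(45,22),(457,22)]:
    P=onplane(d,[q],87)[0,:2]-t[:2];z=c[q[1]-1:q[1]+2,q[0]-1:q[0]+2,2];print(q,'along %.1f lat %.1f'%(P@X,P@Y),'depthz %.1f'%np.median(z))
```

```text
(90, 178) along 40.9 lat -67.9 depthz 65.0
(90, 198) along 32.7 lat -69.0 depthz 84.4
(423, 182) along 39.1 lat 66.2 depthz 69.0
(423, 202) along 30.7 lat 67.2 depthz 84.3
(62, 12) along 100.7 lat -69.7 depthz 84.3
(450, 12) along 100.7 lat 67.8 depthz 84.6
(73, 190) along 36.0 lat -75.4 depthz 86.3
(436, 192) along 34.9 lat 72.0 depthz 87.3
(45, 22) along 97.5 lat -76.2 depthz 86.9
(457, 22) along 97.5 lat 70.8 depthz 84.6
```

>>> {"method": "drive_tool", "body": {"series": [[-2,1.3,-1,0],[0,0,-2,0],[0,0,-2,0],[0,0,-1.5,0],[0,0,-1.5,0],[0,0,0,0]]}}

```text
time: 29.75
tool_pos: [556.0, 70.7, 44.7]
tcp_rot: [-3.141, 0.0, 1.509]
contact_force: [-0.0, -0.7, -1.3]
grip_width: 44.5
```

>>> {"method": "drive_tool", "body": {"series": [[0,0,-1,0],[0,0,-1,0],[0,0,-1,0],[0,0,0,0]]}}

```text
time: 30.15
tool_pos: [556.0, 70.8, 41.9]
tcp_rot: [-3.141, 0.0, 1.509]
contact_force: [1.1, -0.3, -2.2]
grip_width: 44.6
```

>>> {"method": "drive_tool", "body": {"series": [[0,0,-0.6,0],[0,0,-0.6,0],[0,0,-0.6,0],[0,0,0,0]]}}

```text
time: 30.55
tool_pos: [556.1, 70.8, 40.1]
tcp_rot: [-3.141, 0.0, 1.509]
contact_force: [-0.1, -0.7, -1.9]
grip_width: 44.6
```

>>> {"method": "drive_tool", "body": {"series": [[0,0,-0.5,0],[0,0,-0.5,0],[0,0,0,0]]}}

```text
time: 30.85
tool_pos: [556.2, 70.7, 39.8]
tcp_rot: [3.141, 0.0, 1.509]
contact_force: [-1.9, -0.1, 4.4]
grip_width: 44.7
```

>>> {"method": "drive_tool", "body": {"series": [[0,0,0,0],[0,0,0,0],[0,0,0,0],[0,0,0,0]], "hand": 0.43}}

```text
time: 31.25
tool_pos: [556.1, 70.8, 39.1]
tcp_rot: [3.142, 0.0, 1.509]
contact_force: [-0.6, -0.9, 0.5]
grip_width: 52.5
```

Run:
```python
from h import *
o=readout.get_obs();print(o['tool_pos'],o['contact_force'],o['grip_width'])
d=cap('wrist','w15.png');c=cloud(d);print(np.median(c[110:180,225:300,2]), c[100,260,2],c[180,260,2])
```

```text
[556.13784767  70.76361684  39.09338633] [-0.56063753 -0.86310584  0.4666528 ] 52.456286492412204
49.42622453772168 49.04624329201914 49.308666318889635
```

>>> {"method": "drive_tool", "body": {"series": [[0,0,10,0],[0,0,25,0],[0,0,40,0],[0,0,50,0],[0,0,50,0],[0,0,50,0],[0,0,46,0],[1,20,0,0],[2,40,0,0],[2,40,0,0],[2,40,0,0],[2,40,0,0]], "hand": 0.43}}

```text
time: 32.5
tool_pos: [564.8, 252.2, 311.2]
tcp_rot: [3.141, -0.0, 1.509]
contact_force: [0.3, -0.5, 0.3]
grip_width: 52.0
```

>>> {"method": "drive_tool", "body": {"series": [[3,40,0,0],[3,25,0,0],[0,0,0,0],[0,0,0,0]], "hand": 1}}

```text
time: 32.9
tool_pos: [570.8, 315.8, 310.4]
tcp_rot: [3.142, 0.001, 1.51]
contact_force: [-0.2, -1.1, -0.2]
grip_width: 25.0
```

Run:
```python
from h import *
o=readout.get_obs();print(o['tool_pos'],o['tcp_rot'],o['contact_force'],o['grip_width'])
d=cap('top','t16.png');c=cloud(d)
m=(c[...,0]>440)&(c[...,0]<680)&(c[...,1]<300)&(c[...,1]>150)&(c[...,2]>90)&(c[...,2]<290);print(m.sum(),np.percentile(c[m],[1,99],axis=0).round(0).tolist())
e=cap('scene');cv2.imwrite('pics/s16.png',cv2.resize(e['image'][60:220,190:350],None,fx=3.7,fy=3.7,interpolation=2))
```

```text
[570.83637911 315.79904214 310.41532526] [3.14151289e+00 5.65219346e-04 1.51012221e+00] [-0.22185813 -1.14672104 -0.17823919] 25.02987062151191
2030 [[468.0, 153.0, 92.0], [645.0, 277.0, 273.0]]
```

View pics/s16.png

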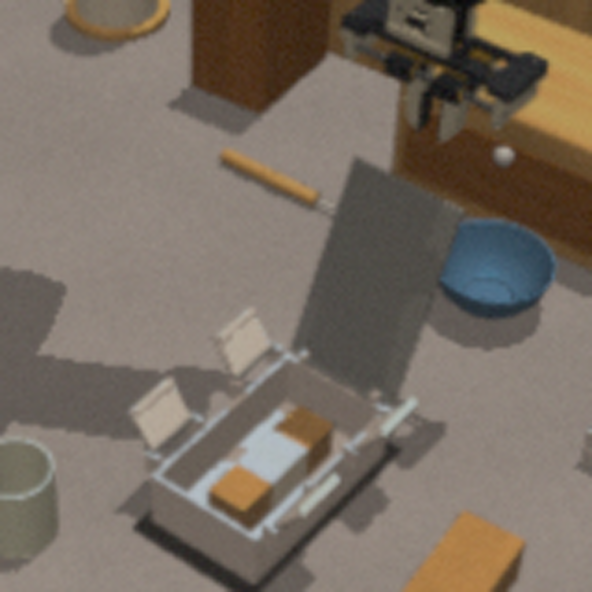

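View pics/t16.png

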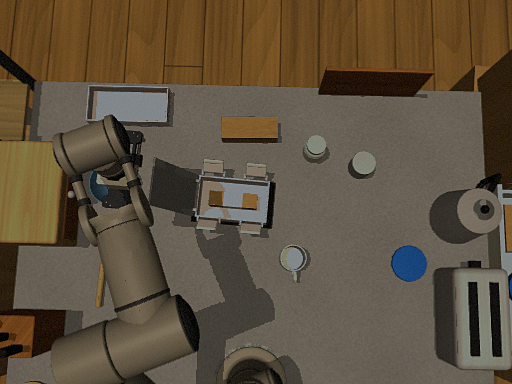

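>>> {"method": "drive_tool", "body": {"series": [[0,0,-30,0],[0,0,-30,0],[0,0,-7,0],[0,0,0,0],[-0.6,-10,0,0],[-0.6,-10,0,0],[-0.6,-10,0,0],[-0.6,-10,0,0],[-0.6,-10,0,0],[-0.6,-10,0,0]]}}

```text
time: 34.0
tool_pos: [567.5, 254.8, 243.5]
tcp_rot: [3.141, -0.0, 1.509]
contact_force: [-0.4, 0.7, 0.3]
grip_width: 0.6
```

>>> {"method": "drive_tool", "body": {"series": [[-0.6,-10,0,0],[-0.6,-10,0,0],[-0.6,-10,0,0],[-0.6,-10,0,0],[-0.6,-10,0,0],[-0.6,-10,0,0]]}}

```text
time: 34.6
tool_pos: [563.9, 194.9, 243.2]
tcp_rot: [-3.142, 0.0, 1.509]
contact_force: [-0.4, -0.4, -0.0]
grip_width: 0.3
```

Run:
```python
from h import *
o=readout.get_obs();print(o['tool_pos'],o['contact_force'],o['grip_width'])
e=cap('scene');cv2.imwrite('pics/s17.png',cv2.resize(e['image'][60:220,190:350],None,fx=3.7,fy=3.7,interpolation=2))
```

```text
[563.855655   194.87626326 243.18529054] [-0.42240553 -0.39840861 -0.03140049] 0.2513221975277714
```

View pics/s17.png

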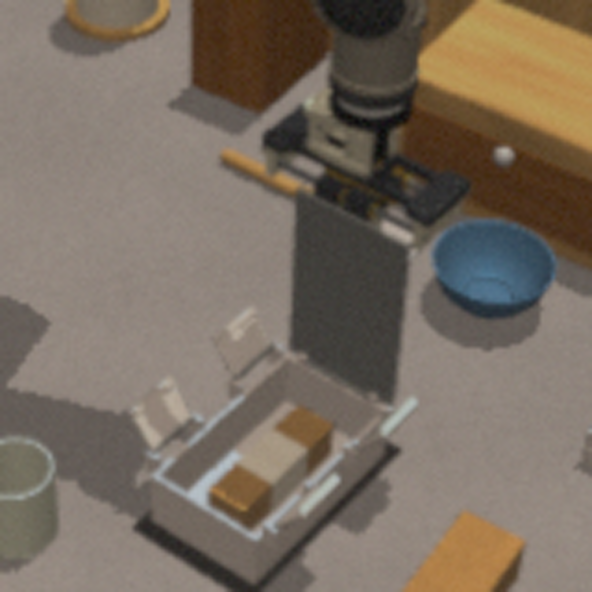

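>>> {"method": "drive_tool", "body": {"series": [[-0.6,-10,0,0],[-0.6,-10,0,0],[-0.6,-8,0,0],[0,0,0,0],[0,0,0,0],[0,0,0,0],[0,0,0,0]]}}

```text
time: 35.35
tool_pos: [562.1, 168.1, 243.2]
tcp_rot: [3.141, -0.0, 1.51]
contact_force: [-0.2, -0.5, 0.2]
grip_width: 0.3
```

Run:
```python
from h import *
o=readout.get_obs();print(o['tool_pos'],o['contact_force'],o['grip_width'])
e=cap('scene');cv2.imwrite('pics/s18.png',cv2.resize(e['image'][60:220,190:350],None,fx=3.7,fy=3.7,interpolation=2))
```

```text
[562.11405999 168.12040786 243.2112924 ] [-0.21761426 -0.48957887  0.2305742 ] 0.25087076676974746
```

View pics/s18.png

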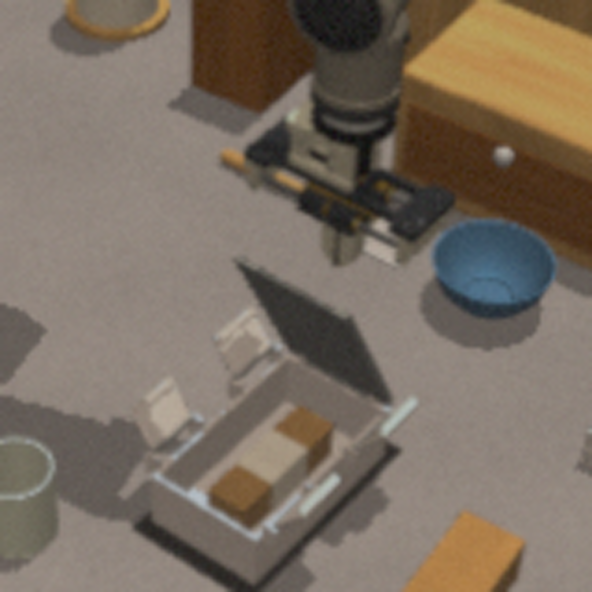

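>>> {"method": "drive_tool", "body": {"series": [[-25,-4,0,0],[-40,-7,0,0],[-40,-7,0,0],[-34.5,-6,-20,0],[0,0,-40,0],[0,0,-40,0],[0,0,-30,0],[0,0,-11,0],[0,0,0,0]]}}

```text
time: 36.3
tool_pos: [421.5, 143.7, 100.8]
tcp_rot: [-3.138, 0.001, 1.509]
contact_force: [0.9, -0.1, 0.2]
grip_width: 0.5
```

Run:
```python
from h import *
o=readout.get_obs();print(o['time'],o['tool_pos'],o['contact_force'],o['grip_width'])
e=cap('scene');cv2.imwrite('pics/s19.png',cv2.resize(e['image'][80:240,190:350],None,fx=3.7,fy=3.7,interpolation=2))
d=cap('wrist','w19.png');c=cloud(e)
m=(abs(c[...,0]-556)<50)&(abs(c[...,1]-70)<90);p=c[m];print(np.percentile(p[:,2],[5,50,95]))
A=np.c_[p[:,:2]-[556,70],np.ones(len(p))];print(np.linalg.lstsq(A,p[:,2],rcond=None)[0])
```

```text
36.3 [421.5214209  143.71899899 100.79535129] [ 0.87815236 -0.14052085  0.17547994] 0.4837462463912709
[ 68.22098536  74.10029588 200.33448642]
[-0.4512859   0.18423241 82.94768729]
```

View pics/s19.png

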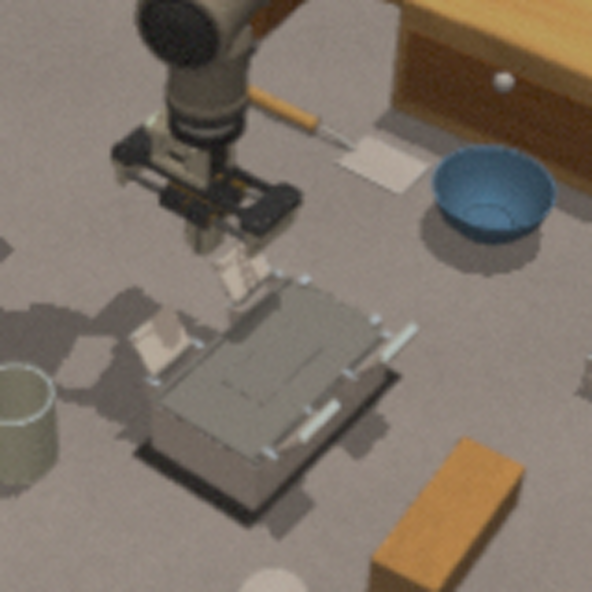

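View pics/w19.png

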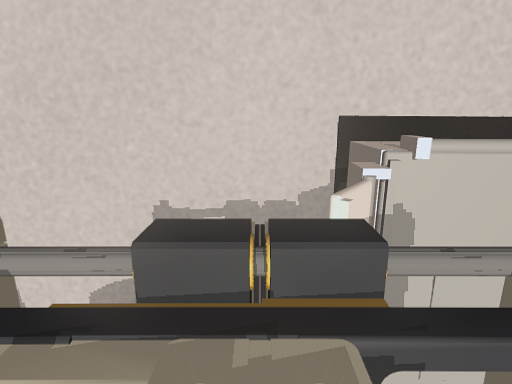

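>>> {"method": "drive_tool", "body": {"series": [[10,-0.6,0,0],[10,-0.6,0,0],[10,-0.6,0,0],[10,-0.6,0,0],[10,-0.6,0,0],[10,-0.6,0,0],[10,-0.6,0,0],[10,-0.6,0,0],[5,-0.3,0,0]]}}

```text
time: 37.3
tool_pos: [509.2, 138.6, 102.8]
tcp_rot: [3.14, -0.0, 1.509]
contact_force: [-0.2, -0.3, 0.6]
grip_width: 0.5
```

Run:
```python
from h import *
o=readout.get_obs();print(o['time'],o['tool_pos'],o['contact_force'],o['grip_width'])
e=cap('scene');cv2.imwrite('pics/s20.png',cv2.resize(e['image'][80:240,190:350],None,fx=3.7,fy=3.7,interpolation=2))
```

```text
37.3 [509.18367191 138.58629054 102.84271789] [-0.17475746 -0.28869599  0.56101856] 0.5414868081241317
```

View pics/s20.png

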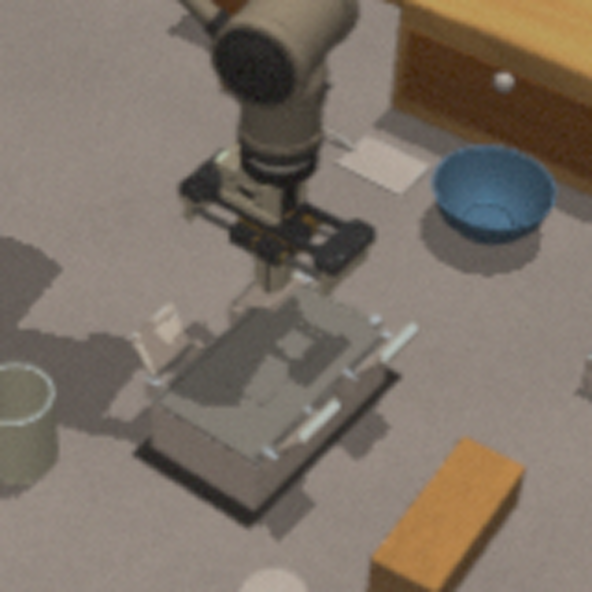

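>>> {"method": "drive_tool", "body": {"series": [[0,0,-6,0],[0,0,-6,0],[0,0,-3,0],[0,0,-1.5,0],[0,0,0,0]]}}

```text
time: 37.85
tool_pos: [507.4, 138.7, 86.9]
tcp_rot: [3.141, 0.0, 1.509]
contact_force: [-3.8, -1.7, 12.2]
grip_width: 0.6
```

>>> {"method": "drive_tool", "body": {"series": [[0,0,25,0],[0,0,35,0],[26,-20,0,0],[36,-28,0,0],[36,-28,0,0],[36,-28,0,0],[36,-28,0,0],[12,-10,-5,0],[0,0,-25,0],[0,0,-15,0],[0,0,0,0]]}}

```text
time: 38.95
tool_pos: [687.5, -3.2, 97.0]
tcp_rot: [-3.135, -0.0, 1.509]
contact_force: [-0.6, 0.5, -0.8]
grip_width: 0.6
```

Run:
```python
from h import *
o=readout.get_obs();print(o['time'],o['tool_pos'],o['contact_force'],o['grip_width'])
e=cap('scene');cv2.imwrite('pics/s21.png',cv2.resize(e['image'][80:240,190:350],None,fx=3.7,fy=3.7,interpolation=2))
```

```text
38.95 [687.46680966  -3.21407646  97.00212214] [-0.62979264  0.4616665  -0.75598066] 0.56708577557536
```

View pics/s21.png

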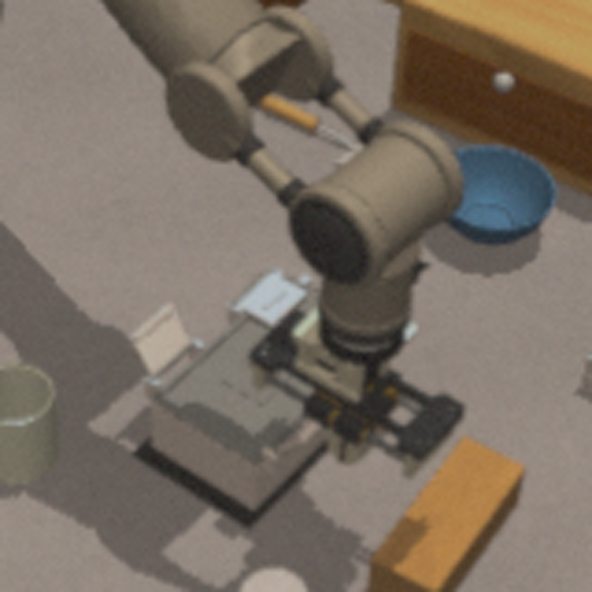

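>>> {"method": "drive_tool", "body": {"series": [[-10,0.6,0,0],[-10,0.6,0,0],[-10,0.6,0,0],[-10,0.6,0,0],[-10,0.6,0,0],[-10,0.6,0,0],[-10,0.6,0,0],[-10,0.6,0,0],[-6,0.4,0,0],[0,0,0,0]]}}

```text
time: 40.0
tool_pos: [603.3, 2.1, 101.8]
tcp_rot: [3.141, 0.0, 1.509]
contact_force: [-0.8, 0.9, -0.0]
grip_width: 0.3
```

Run:
```python
from h import *
o=readout.get_obs();print(o['time'],o['tool_pos'],o['contact_force'],o['grip_width'])
e=cap('scene');cv2.imwrite('pics/s22.png',cv2.resize(e['image'][80:240,190:350],None,fx=3.7,fy=3.7,interpolation=2))
```

```text
40.0 [603.25600626   2.08146764 101.82221719] [-0.83682345  0.87061479 -0.00212639] 0.3008969166265194
```

View pics/s22.png

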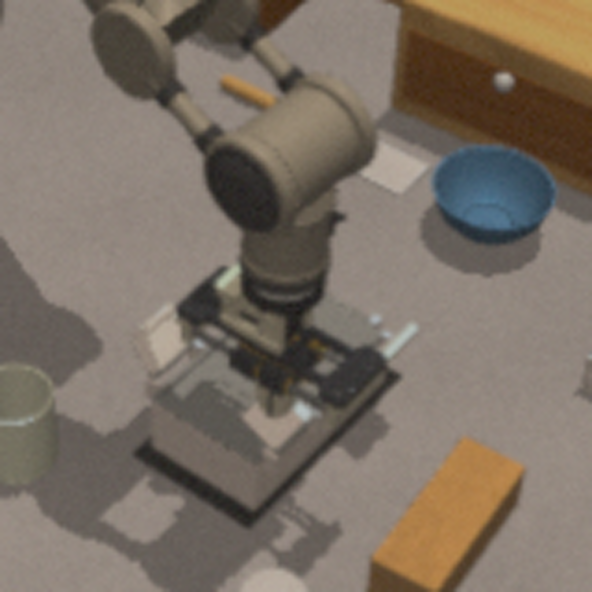

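c has snapped flat; press to confirm, then clip b.

>>> {"method": "drive_tool", "body": {"series": [[0,0,-6,0],[0,0,-5,0],[0,0,-3,0],[0,0,-1.5,0],[0,0,0,0]]}}

```text
time: 40.55
tool_pos: [603.3, 1.9, 86.9]
tcp_rot: [-3.141, 0.0, 1.509]
contact_force: [-6.7, 1.4, 17.2]
grip_width: 0.2
```

>>> {"method": "drive_tool", "body": {"series": [[0,0,25,0],[0,0,35,0],[-28,2,0,0],[-40,3,0,0],[-40,3,0,0],[-40,3,0,0],[-30,2,0,0],[-10.5,0.5,-10,0],[0,0,-25,0],[0,0,-10,0],[0,0,0,0]]}}

```text
time: 41.65
tool_pos: [414.3, 15.5, 98.9]
tcp_rot: [-3.138, -0.0, 1.509]
contact_force: [0.4, 0.1, -0.0]
grip_width: 0.3
```

Run:
```python
from h import *
o=readout.get_obs();print(o['time'],o['tool_pos'],o['contact_force'],o['grip_width'])
e=cap('scene');cv2.imwrite('pics/s23.png',cv2.resize(e['image'][80:240,190:350],None,fx=3.7,fy=3.7,interpolation=2))
```

```text
41.65 [414.34737661  15.45147928  98.94925005] [ 0.36828796  0.09005819 -0.04955067] 0.261577454618012
```

View pics/s23.png

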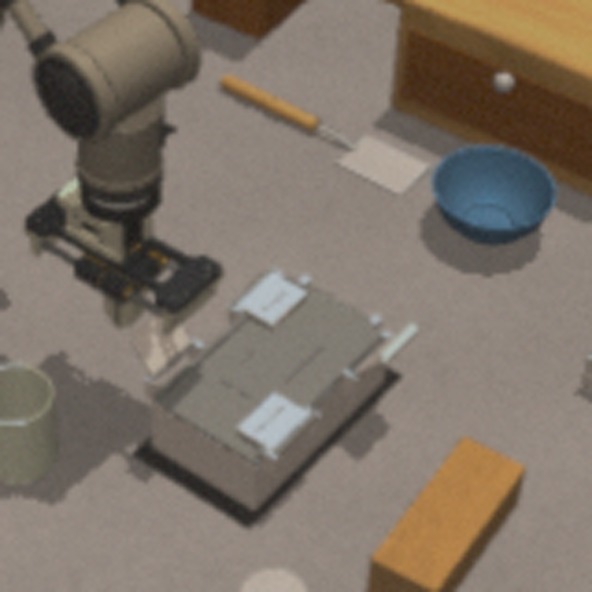

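>>> {"method": "drive_tool", "body": {"series": [[10,-0.6,0.5,0],[10,-0.6,0.5,0],[10,-0.6,0,0],[10,-0.6,0,0],[10,-0.6,0,0],[10,-0.6,0,0],[10,-0.6,0,0],[10,-0.6,0,0],[6,-0.3,0,0],[0,0,0,0]]}}

```text
time: 42.7
tool_pos: [503.0, 10.1, 101.8]
tcp_rot: [3.139, 0.0, 1.509]
contact_force: [0.4, -0.0, -0.2]
grip_width: -0.0
```

>>> {"method": "drive_tool", "body": {"series": [[0,0,-6,0],[0,0,-5,0],[0,0,-2,0],[0,0,-1.5,0],[0,0,0,0]]}}

```text
time: 43.2
tool_pos: [500.6, 10.3, 87.1]
tcp_rot: [-3.141, 0.0, 1.509]
contact_force: [-2.8, 0.6, 5.9]
grip_width: 0.3
```

>>> {"method": "drive_tool", "body": {"series": [[0,0,25,0],[0,0,35,0],[25,15,0,0],[37,22,0,0],[37,22,0,0],[37,22,0,0],[37,22,0,0],[24.5,13.5,-5,0],[0,0,-25,0],[0,0,-15,0],[0,0,0,0]]}}

```text
time: 44.3
tool_pos: [696.3, 126.4, 98.1]
tcp_rot: [-3.135, 0.001, 1.509]
contact_force: [-1.1, -0.2, 0.4]
grip_width: 0.2
```

Run:
```python
from h import *
o=readout.get_obs();print(o['time'],o['tool_pos'],o['contact_force'],o['grip_width'])
e=cap('scene');cv2.imwrite('pics/s24.png',cv2.resize(e['image'][80:240,190:350],None,fx=3.7,fy=3.7,interpolation=2))
```

```text
44.3 [696.30726384 126.43278702  98.0982282 ] [-1.08993859 -0.1793569   0.36112917] 0.21485206013935582
```

View pics/s24.png

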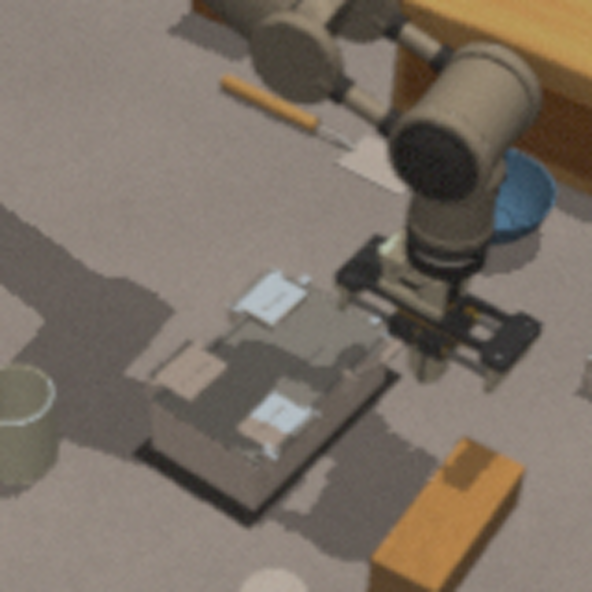

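>>> {"method": "drive_tool", "body": {"series": [[-10,0.6,0,0],[-10,0.6,0,0],[-10,0.6,0,0],[-10,0.6,0,0],[-10,0.6,0,0],[-10,0.6,0,0],[-10,0.6,0,0],[-10,0.6,0,0],[-7,0.4,0,0],[0,0,0,0]]}}

```text
time: 45.35
tool_pos: [611.0, 131.8, 103.1]
tcp_rot: [3.141, -0.0, 1.509]
contact_force: [-0.9, -0.2, 0.4]
grip_width: 0.9
```

>>> {"method": "drive_tool", "body": {"series": [[0,0,-6,0],[0,0,-5,0],[0,0,-3,0],[0,0,-1.5,0],[0,0,0,0]]}}

```text
time: 45.85
tool_pos: [611.2, 131.9, 87.0]
tcp_rot: [-3.141, 0.0, 1.509]
contact_force: [-6.0, -0.8, 10.8]
grip_width: 0.4
```

>>> {"method": "drive_tool", "body": {"series": [[0,0,25,0],[0,0,40,0],[0,0,40,0],[-25,-40,25,0],[-25,-40,0,0],[-25,-40,0,0],[-25,-40,0,0],[-20,-40,0,0],[0,-40,0,0],[0,0,0,0],[0,0,0,0]]}}

```text
time: 46.95
tool_pos: [493.1, -106.1, 214.1]
tcp_rot: [-3.141, -0.001, 1.507]
contact_force: [0.9, -0.6, -0.0]
grip_width: 0.4
```

Run:
```python
from h import *
o=readout.get_obs();print(o['time'],o['tool_pos'],o['contact_force'],o['dq'].round(3))
e=cap('scene','s25f.png');cv2.imwrite('pics/s25.png',cv2.resize(e['image'][80:240,190:350],None,fx=3.7,fy=3.7,interpolation=2))
t=cap('top','t25.png')
for n,d in (('scene',e),('top',t)):
    c=cloud(d)
    for k,(bx,by) in dict(a=(65,52),b=(-65,52),c=(-65,-52),d=(65,-52),lid=(0,0)).items():
        P=np.array([556.2+.063*bx-.998*by,70.6+.998*bx+.063*by]);u,v=proj(d,[[*P,87]])[0].round().astype(int)
        print(n,k,np.round(np.median(c[v-1:v+2,u-1:u+2,2]),1),end='; ')
```

```text
46.95 [ 493.09612185 -106.06350796  214.08279672] [ 0.87146463 -0.57993501 -0.03828738] [ 0.043 -0.002  0.004  0.005  0.003  0.002]
scene a 83.3; scene b 83.4; scene c 83.6; scene d 85.0; scene lid 72.7; top a 88.4; top b 87.2; top c 88.8; top d 89.3; top lid 78.9;
```

View pics/s25.png

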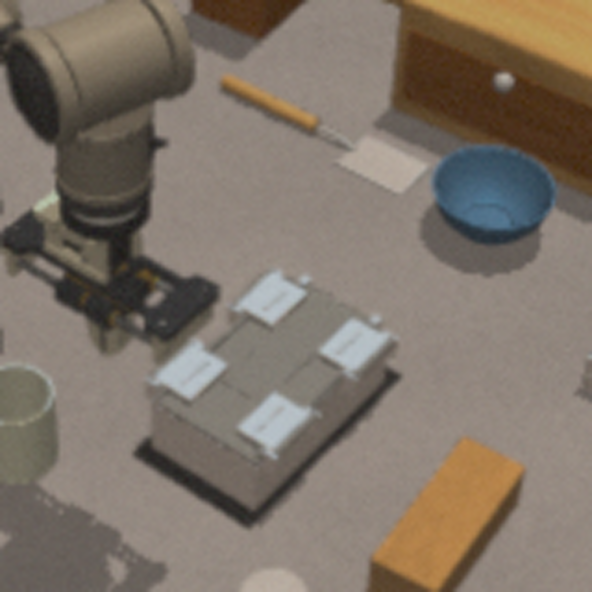

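View pics/t25.png

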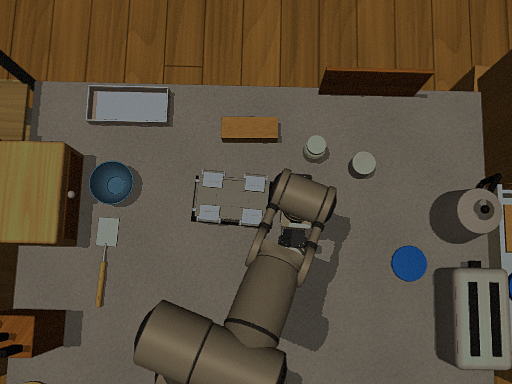

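All four clips lie flat over the lid. The bystanders in view are at their original pixels, and the arm is clear of everything.

```bash
python3 -c "
from plant import job;print(job.close_job())"
```

```text
the job is handed in; nothing more can be done
None
```

The carton is in the box, the lid is shut and all four clips are down. I handed the job in at about 47 s.

**What I did**
- **Laying the carton:** I tipped it about its bottom edge while holding it in the jaws, lowered it onto its side and let go.
- **Boxing it:** I took it again from above and set it on the box floor. That took two extra set-downs on the counter, flat each time, to move the grip higher so the gripper would clear the clips.
- **Lid:** I pushed it past upright and it swung shut by itself.
- **Clips:** I snapped them in the order a, c, b, d, then pressed each one down.

**Last checks**
- The carton's top measured 49.4 mm just after I released it in the box, against 50 mm expected, so it lies flat on the floor.
- Each clip stopped the fingers at about 87 mm, which is its height when shut. The final picture shows all four flat.
- Camera depth read 83–85 mm (scene) and 87–89 mm (top) over the clips, and 73 mm and 79 mm over the lid. The two cameras differ by about 5 mm, but both fit everything being shut.
- The bystanders visible in the last two pictures look unmoved. The arm hid the mug from the top camera, but most of it shows in place in the scene view.

**What was less than ideal**
- My first try at tipping the carton only lifted it 2 mm and slid it about 19 mm sideways while it stayed upright.
- The carton slipped in the pads while tipping. Its last 4° or so was let down by easing the grip off, so one end sank about 9 mm faster than planned.

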